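# Sort and nest turned pots for packing

## Robot

A 6-joint arm with a two-finger parallel gripper is mounted at the origin on the work surface. World frame = base frame: x ahead of the robot, y to its left, z up, the work surface at z = 0. Lengths are in m, angles in degrees, forces in N, time in s.
With the tool pointing down it reaches from about 0.4 to 0.825 m from the base axis. Payload 7 kg.
Tool frame: the origin (TCP) lies midway between the tips of the shut fingers; the grasp point (between the pads) lies 19 mm behind it; z points along the fingers, y is the line along which they close (so a half turn about z gives the same grasp; the last joint's range is limited). The gripper opens to 88 mm and grips with 3 to 60 N. Pads are 19 mm wide; open, the fingers measure 130 mm over their backs; the gripper's body (78 mm by 193 mm) begins 47 mm behind the grasp point.
Start: joints at [85.033, 20.546, 0.682, 0, -70.136, -16.507], TCP at [0.247, 0.628, 0.227] pointing down, gripper open.
Joint ranges: [-176.03, 176.03], [-82.01, 121.73], [-58.28, 71.71], [-173.87, 95.51], [-174.79, -0.11], [-173.66, 173.66]. Speed limits (degrees/s): [136.94, 136.94, 172.46, 180, 180, 180].

## Interface

Orientations are given as [roll, pitch, yaw] about the fixed x, y, z axes, in that order (R = Rz(yaw) Ry(pitch) Rx(roll)).
In Python, from plant import r, eyes, workorder gives the robot as it stands.
- The arm moves only by the tool step_arm, never from a script. Its argument "plan" is a list of rows, each a list of 5 numbers: the shift along the tool's x, y, z each as a share of 25 cm, from -1 to 1, then the turn about the tool's z as a share of 60 degrees, from -1 to 1, then the finger opening in mm, from 0 to 87.6. In form: [[x, y, z, turn, jaw], ...]. A call has 1 to 12 rows; each row is the pose to reach, as a shift and turn from the pose commanded when the call began, along the tool's axes at that moment; what a row does not reach only later rows make up. A row lasts 1/12 s, in which the tool goes at most 41.7 mm and 7.16 degrees, less where a joint would pass 70% of its speed; a pose out of reach is approached as far as the arm can. A call with a number of a shift or a turn outside -1 to 1 is refused whole. A call with a gripper value outside its range is refused whole. The fingers move at their own pace and stop on an object; "newtons" is the grip in N (left out, the last holds). Time passes only in rows, so rows that repeat a pose let the fingers close. It gives the time, the measured TCP pose, the force, the opening and the grip force at its end, in the units of the state.
- r.get_state(): the state, without advancing time (a new reading comes with each control period).
- eyes.capture(name): name is "side" or "top" or "wrist"; returns the picture (480x640x3 uint8, red, green, blue); there is no depth.
- eyes.camera_model(name): a dict with "fov_y" (degrees; the focal length in pixels is half the picture's height over the tangent of half this angle, whatever the lens; pixels are square), "cx", "cy" (the principal point, pixels), "world_to_cam" (4x4, takes a point from world to camera coordinates); the wrist camera has in their place "hand_eye" (4x4, takes a point from camera to tool coordinates, whose origin is the TCP and whose axes are the flange's). Camera axes: x right, y up, looking along -z (the intrinsics and any distortion apply to the point x, -y, -z); pixel columns grow to the right and rows downward; lengths in m; the calibration is good to about 2 mm. A picture is of the moment at which its call begins: read the wrist's pose just before it. camera_model takes no time and is no camera call.
- workorder.close_job(): hands the job in; it is judged then, once.
The state is a dict: "time_s": time; "joints": joint angles; "qd": joint speeds; "joint_torque": joint torques, N m; "tcp_pos": TCP position; "eef_rot": TCP orientation; "contact_force": force on the tool from outside, world axes, zero at the start; "moment": the same for the moment, N m; "gripper_width": finger opening in m; "gripper_force": force on a finger pad.
Only numpy, scipy, OpenCV 4.12 (cv2) and the standard library are available. Lean on these libraries where they do the work, as an engineer would, in place of code of your own. Each camera call takes 0.05 s, during which the arm holds its last target. There are 200 camera calls.

## Task

Slide the packing carriage to its loading stop and, while it stands there, nest every loose pot upright into the stacks by tag: green-tagged ones on the green nest, red-tagged ones on the red nest, in any order, each pushed down lightly until a gap of 3 to 12 mm is left between its collar and the rim below, never so far that the collar meets the rim and jams. When all are stacked, slide the carriage fully home under the spout with the stacks still nested like that, leaving the trees and the wooden blank undisturbed.

Things in the scene. Friction and masses are not known exactly. Their poses are not given: they have to be found in the camera images.
- pass1_mid (a point): Loose turned wooden pot with a green tag band round its rim (pass), one of up to three; may be absent. 72 mm tall, 0.13 kg: tapered foot 42 mm across at the bottom, 55 mm at 42 mm up, then a straight collar 66 mm across for the upper 30 mm (grip here); mouth 55 mm wide, a grey sprung pad inside. Stands on the table at the start. Point: on its axis, 36 mm above its underside; z up the axis.
- pass1: The same green-tagged pot; origin at the centre of its underside. The pads are stiff: they carry the weight of a stack without sinking, yield from a push of about 6 N and then 1 N per mm (10 N leaves a gap of about 10 mm, 15 N about 5 mm); near 20 N the collar meets the rim below (points 30 mm apart): jammed. Let go, a pad stays down within about 1 mm, or rises to a gap of 7 to 8 mm. A push acts on all pads of the stack.
- pass2_mid (a point): Loose turned wooden pot with a green tag band round its rim (pass), one of up to three; may be absent. 72 mm tall, 0.13 kg: tapered foot 42 mm across at the bottom, 55 mm at 42 mm up, then a straight collar 66 mm across for the upper 30 mm (grip here); mouth 55 mm wide, a grey sprung pad inside. Stands on the table at the start. Point: on its axis, 36 mm above its underside; z up the axis.
- pass2: The same green-tagged pot; origin at the centre of its underside. The pads are stiff: they carry the weight of a stack without sinking, yield from a push of about 6 N and then 1 N per mm (10 N leaves a gap of about 10 mm, 15 N about 5 mm); near 20 N the collar meets the rim below (points 30 mm apart): jammed. Let go, a pad stays down within about 1 mm, or rises to a gap of 7 to 8 mm. A push acts on all pads of the stack.
- pass3_mid (a point): Loose turned wooden pot with a green tag band round its rim (pass), one of up to three; may be absent. 72 mm tall, 0.13 kg: tapered foot 42 mm across at the bottom, 55 mm at 42 mm up, then a straight collar 66 mm across for the upper 30 mm (grip here); mouth 55 mm wide, a grey sprung pad inside. Stands on the table at the start. Point: on its axis, 36 mm above its underside; z up the axis.
- pass3: The same green-tagged pot; origin at the centre of its underside. The pads are stiff: they carry the weight of a stack without sinking, yield from a push of about 6 N and then 1 N per mm (10 N leaves a gap of about 10 mm, 15 N about 5 mm); near 20 N the collar meets the rim below (points 30 mm apart): jammed. Let go, a pad stays down within about 1 mm, or rises to a gap of 7 to 8 mm. A push acts on all pads of the stack.
- reject1_mid (a point): Loose turned wooden pot with a red tag band round its rim (reject), one of up to two; may be absent. 72 mm tall, 0.13 kg: tapered foot 42 mm across at the bottom, 55 mm at 42 mm up, then a straight collar 66 mm across for the upper 30 mm (grip here); mouth 55 mm wide, a grey sprung pad inside. Stands on the table at the start. Point: on its axis, 36 mm above its underside; z up the axis.
- reject1: The same red-tagged pot; origin at the centre of its underside. The pads are stiff: they carry the weight of a stack without sinking, yield from a push of about 6 N and then 1 N per mm (10 N leaves a gap of about 10 mm, 15 N about 5 mm); near 20 N the collar meets the rim below (points 30 mm apart): jammed. Let go, a pad stays down within about 1 mm, or rises to a gap of 7 to 8 mm. A push acts on all pads of the stack.
- reject2_mid (a point): Loose turned wooden pot with a red tag band round its rim (reject), one of up to two; may be absent. 72 mm tall, 0.13 kg: tapered foot 42 mm across at the bottom, 55 mm at 42 mm up, then a straight collar 66 mm across for the upper 30 mm (grip here); mouth 55 mm wide, a grey sprung pad inside. Stands on the table at the start. Point: on its axis, 36 mm above its underside; z up the axis.
- reject2: The same red-tagged pot; origin at the centre of its underside. The pads are stiff: they carry the weight of a stack without sinking, yield from a push of about 6 N and then 1 N per mm (10 N leaves a gap of about 10 mm, 15 N about 5 mm); near 20 N the collar meets the rim below (points 30 mm apart): jammed. Let go, a pad stays down within about 1 mm, or rises to a gap of 7 to 8 mm. A push acts on all pads of the stack.
- nest_pass (a point): Green-rimmed pot fixed on the carriage (green disc under it), first of the pass stack. Point: on its axis, 36 mm below its rim; z up. All pots and both nests have the same shape. Lowered straight in, a pot's foot lands on the pad below when their points are 46 mm apart: a 16 mm gap then shows between its collar's underside and the rim below, with 2 mm of play sideways.
- nest_reject (a point): Red-rimmed pot fixed on the carriage (red disc under it), 124 mm from the green one: the first pot of the reject stack; same shape, point likewise.
- knob_grip (a point): Black upright round knob on the robot's side of the carriage, 22 mm across, its top 20 mm above this point, 50 mm of it standing clear above the carriage board; the point is on its axis. It moves with the carriage, 115 mm in front of the line through the two nests, midway between them.
- carriage (a joint): Position of the plywood carriage along its slide (m): 0 against the loading stop (the end without the spout), 0.26 against the stop at the far end, under the green spout. Growing values move it from load_end towards spout_end. It stays where it is left; about 3 N moves it.
- load_end (a point): Point where the carriage's centre (midway between the nests) is when it is against the loading stop; fixed on the slide, at the level of the nests' undersides (34 mm above the table).
- spout_end (a point): Point where the carriage's centre is when it is against the stop under the spout; 260 mm from load_end. The spout's mouth (60 mm across) hangs 300 mm above the table, 30 mm beyond this point as seen from the robot; its arm (400 mm up) and its post stand on the far side: keep the arm clear of it when carrying pots past.
- tree_pale: Bystander: pale turned wooden tree, 112 mm tall, 52 mm across; origin at the centre of its underside.
- tree_green: Bystander: green turned wooden tree, 112 mm tall, 52 mm across; origin at the centre of its underside.
- blank: Bystander: square wooden turning blank 100 x 60 x 60 mm; origin at the centre of its underside.

How it is judged:
By the outcome, as a careful person would: the job done as asked, in the order asked, and still so for the second after the job is handed in, with the robot touching nothing.
Of pass1, pass2, pass3, reject1, reject2 only 3 to 5 are there at a start; the rules pass over those that are not, and their reading is None.
At some moment in a run one of pass1, pass2, pass3, reject1, reject2 may be knocked a few centimetres aside while the robot is not near it.
It also fails if it takes over 210 s, if anything falls off the work surface, if the arm or the gripper's body presses on something with over 40 N, if the wrist force passes 120 N, or if a joint passes its speed limit or range.

## Working session

There is one attempt and no reset: what is moved stays moved. The work goes in short steps, Python scripts to look and compute and a tool call to move; the robot and the scene stay as the last step left them, time stands still between calls to the robot, and variables do not carry over. Pictures are saved under pics/ and viewed, at most 14 in all, crops included, and the job is handed in when it is done.

Besides the shell and the picture viewer there is one more tool, called after "Call:" as name(argument=value, ...), one argument or row to a line, values as JSON. step_arm: Moves the arm, as the interface text tells. Its arguments: {"type":"object","properties":{"plan":{"type":"array"},"newtons":{"type":"number"}},"required":["plan"]}

```bash
ls; mkdir -p pics; python3 - <<'E'
from plant import r, eyes, workorder
import cv2
s=r.get_state(); print(s)
for n in ("side","top","wrist"):
    im=eyes.capture(n); cv2.imwrite(f"pics/{n}0.png",im[:,:,::-1]); m=eyes.camera_model(n); print(n,m)
E
```

```text
pics
{'time_s': 0.0, 'joints': array([ 8.50332737e+01,  2.05926394e+01,  6.34438664e-01, -2.09488827e-02,
       -7.01356466e+01, -1.65067297e+01]), 'qd': array([ 0.07429444,  0.04815786, -0.01228269, -0.01555826,  0.01948367,
        0.04173206]), 'joint_torque': array([-2.19939524e-03, -5.82714057e+01,  2.93045068e+01,  6.99713588e+00,
        6.66299660e-03, -1.72754790e-04]), 'tcp_pos': array([0.2469406 , 0.62768696, 0.22561154]), 'eef_rot': array([ 1.79904425e+02, -7.78576913e-03, -2.14805840e+01]), 'contact_force': array([-0.67861949,  0.4220496 , -0.46428327]), 'moment': array([0.04054118, 0.00846834, 0.0174026 ]), 'gripper_force': 0.0, 'gripper_width': 0.08770275883667658}
side {'fov_y': 54.03433453139038, 'cx': 317.4226799837362, 'cy': 231.37578838541256, 'world_to_cam': array([[ 0.64968279, -0.76018906,  0.00498678, -0.37173106],
       [ 0.54995782,  0.4745208 ,  0.68729644, -0.35732649],
       [-0.52484157, -0.44378215,  0.72635992, -0.91374289],
       [ 0.        ,  0.        ,  0.        ,  1.        ]])}
top {'fov_y': 43.39932632811685, 'cx': 330.4480615575554, 'cy': 244.16666142665488, 'world_to_cam': array([[ 0.01587192, -0.99985493, -0.00618085, -0.00643928],
       [ 0.99005488,  0.01485155,  0.13989558, -0.53942506],
       [-0.13978349, -0.00833979,  0.99014697, -1.62326328],
       [ 0.        ,  0.        ,  0.        ,  1.        ]])}
wrist {'fov_y': 66.09327495290947, 'cx': 323.3196131688914, 'cy': 243.3751527210989, 'hand_eye': array([[ 3.91475552e-04,  9.52006212e-01,  3.06078453e-01,
         8.36404635e-02],
       [ 9.99999213e-01, -7.37520227e-04,  1.01493127e-03,
        -5.22679012e-05],
       [ 1.19195992e-03,  3.06077814e-01, -9.52005751e-01,
        -1.57953656e-01],
       [ 0.00000000e+00,  0.00000000e+00,  0.00000000e+00,
         1.00000000e+00]])}
```

View pics/top0.png

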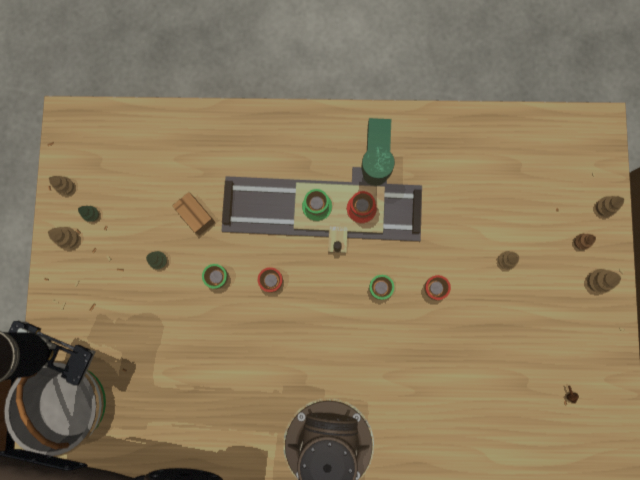

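View pics/side0.png

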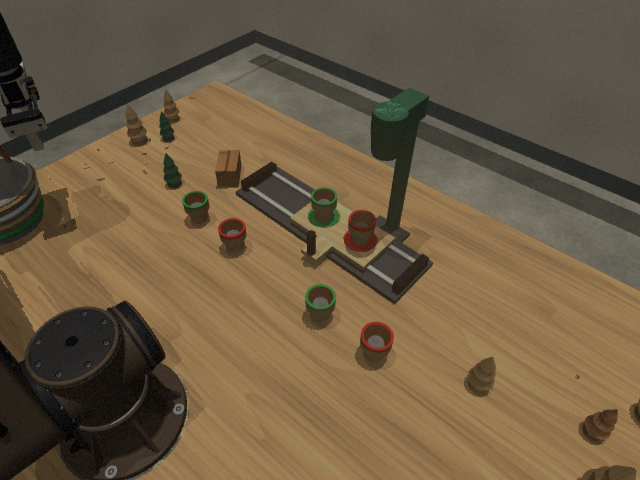

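Top view: loose pots are green (215,277), red (270,280), green (381,288) and red (437,289). The nests are green (317,204) and red (362,207), and the knob is at (337,245). The carriage is mid-slide, with the spout at the right end. The side view shows the same four loose pots.

```bash
cat > h.py <<'E'
from plant import r, eyes, workorder
import cv2, numpy as np
from scipy.spatial.transform import Rotation as R
def cam(name,s=None):
    m=eyes.camera_model(name); f=240/np.tan(np.radians(m["fov_y"]/2))
    if name=="wrist":
        s=s or r.get_state(); T=np.eye(4); T[:3,:3]=R.from_euler("xyz",s["eef_rot"],degrees=True).as_matrix(); T[:3,3]=s["tcp_pos"]
        C=T@m["hand_eye"]
    else: C=np.linalg.inv(m["world_to_cam"])
    return C,f,m["cx"],m["cy"]
def ray(c,p):
    C,f,cx,cy=c; d=C[:3,:3]@np.array([(p[0]-cx)/f,-(p[1]-cy)/f,-1]); return C[:3,3],d/np.linalg.norm(d)
def onz(c,p,z):
    o,d=ray(c,p); return o+d*(z-o[2])/d[2]
def tri(ca,pa,cb,pb):
    A=np.zeros((3,3));b=np.zeros(3);L=[]
    for o,d in (ray(ca,pa),ray(cb,pb)):
        P=np.eye(3)-np.outer(d,d);A+=P;b+=P@o;L.append((o,P))
    x=np.linalg.solve(A,b); return x,sum(np.linalg.norm(P@(x-o)) for o,P in L)
def proj(c,X):
    C,f,cx,cy=c; q=np.linalg.inv(C)@np.append(X,1); return np.array([cx+f*q[0]/-q[2],cy-f*q[1]/-q[2]])
def blobs(im,col,amin=60):
    h=cv2.cvtColor(im,cv2.COLOR_RGB2HSV); H,S,V=h[...,0],h[...,1],h[...,2]
    m=((H>45)&(H<80)&(S>130)&(V>60)) if col=="g" else (((H<6)|(H>172))&(S>170)&(V>60))
    m=cv2.morphologyEx(m.astype(np.uint8),cv2.MORPH_CLOSE,np.ones((3,3)))
    out=[]
    for k in cv2.findContours(m,cv2.RETR_EXTERNAL,cv2.CHAIN_APPROX_NONE)[0]:
        hull=cv2.convexHull(k)
        if cv2.contourArea(hull)>amin and len(hull)>=5: out.append((cv2.fitEllipse(hull),cv2.boundingRect(k)))
    return out
E
python3 - <<'E'
from h import *
np.set_printoptions(precision=4,suppress=True)
D={}
for n in("top","side"):
    im=cv2.imread(f"pics/{n}0.png")[:,:,::-1].copy();c=cam(n)
    for col in "gr":
        D[n,col]=blobs(im,col)
        for e,b in D[n,col]:
            print(n,col,np.round(e[0],1),np.round(e[1],1),b, onz(c,e[0],.072) if n=="top" else "")
for col in "gr":
    for e,_ in D["top",col]:
        for g,_ in D["side",col]:
            x,er=tri(cam("top"),e[0],cam("side"),g[0])
            if er<.012: print(col,np.round(e[0]),np.round(g[0]),x,er)
E
```

```text
top r [361.6 207. ] [27.3 29.6] (348, 193, 27, 29) [ 0.6381 -0.0815  0.072 ]
side g [194.4 199.3] [16.4 25. ] (182, 192, 25, 16) 
side r [376.8 335.9] [28.2 32.7] (361, 322, 33, 29) 
side r [359.7 239. ] [23.1 32. ] (344, 231, 33, 20) 
side r [231.3 228. ] [20.  26.8] (218, 218, 27, 21) 
side r [364.3 220. ] [17.6 21.4] (360, 212, 16, 18) 
side r [359.8 218.5] [18.  23.2] (349, 210, 19, 19) 
r [362. 207.] [377. 336.] [ 0.7698 -0.1104 -0.5618] 0.004122615205465392
r [362. 207.] [360. 239.] [ 0.6446 -0.0816  0.0328] 0.004401445662414816
r [362. 207.] [360. 219.] [ 0.6303 -0.0808  0.1157] 0.003134622239590822
```

```bash
python3 - <<'E'
from h import *
for n,pts in(("top",[(215,277),(270,280),(381,288),(437,289),(317,204),(362,207)]),("side",[(196,205),(232,230),(320,300),(377,338),(323,195)])):
    h=cv2.cvtColor(cv2.imread(f"pics/{n}0.png"),cv2.COLOR_BGR2HSV)
    for x,y in pts:
        p=h[y-16:y+17,x-16:x+17].reshape(-1,3).astype(int); p=p[np.argsort(-p[:,1])]
        g=p[(p[:,0]>35)&(p[:,0]<90)]; q=p[(p[:,0]<8)|(p[:,0]>170)]
        print(n,x,y,len(g),g[:60:10].tolist(),g[-1:].tolist(),len(q),q[:60:10].tolist(),q[-1:].tolist())
# table
    print(h[400,300],h[300,330])
E
```

```text
top 215 277 206 [[50, 113, 111], [44, 110, 114], [60, 110, 142], [44, 110, 97], [56, 109, 117], [58, 109, 136]] [[36, 84, 148]] 39 [[6, 22, 115], [7, 20, 114], [7, 19, 119], [7, 19, 118]] [[4, 17, 119]]
top 270 280 0 [] [] 203 [[5, 171, 140], [4, 168, 156], [5, 167, 148], [4, 167, 156], [3, 166, 158], [4, 166, 155]] [[4, 17, 118]]
top 381 288 212 [[48, 109, 108], [51, 107, 117], [61, 106, 149], [60, 105, 148], [50, 105, 119], [60, 105, 150]] [[36, 89, 138]] 29 [[6, 21, 121], [7, 19, 119], [7, 19, 119]] [[4, 17, 119]]
top 437 289 0 [] [] 203 [[4, 176, 155], [4, 172, 157], [4, 171, 152], [4, 171, 146], [4, 170, 150], [5, 169, 143]] [[4, 17, 120]]
top 317 204 484 [[63, 118, 145], [63, 117, 144], [63, 116, 145], [62, 115, 131], [62, 114, 146], [62, 114, 148]] [[37, 62, 164]] 28 [[7, 20, 112], [4, 15, 121], [4, 15, 118]] [[5, 13, 116]]
top 362 207 0 [] [] 366 [[5, 182, 115], [4, 179, 121], [4, 178, 122], [4, 177, 125], [5, 176, 110], [4, 176, 120]] [[7, 144, 129]]
[ 18 108 149] [ 18 106 157]
side 196 205 187 [[63, 154, 116], [47, 146, 47], [63, 145, 114], [62, 143, 118], [62, 141, 110], [61, 139, 112]] [[36, 26, 97]] 5 [[6, 27, 96]] [[4, 21, 99]]
side 232 230 0 [] [] 210 [[7, 216, 86], [2, 207, 150], [2, 206, 146], [2, 204, 150], [2, 203, 151], [2, 201, 151]] [[6, 25, 101]]
side 320 300 269 [[39, 140, 51], [56, 135, 108], [59, 133, 111], [60, 132, 116], [59, 131, 119], [58, 131, 119]] [[48, 56, 104]] 4 [[7, 33, 101]] [[7, 23, 102]]
side 377 338 0 [] [] 306 [[3, 210, 141], [3, 202, 145], [3, 201, 150], [3, 201, 150], [3, 200, 152], [3, 199, 149]] [[5, 28, 99]]
side 323 195 219 [[61, 141, 107], [61, 133, 111], [61, 131, 111], [60, 130, 112], [58, 130, 118], [58, 129, 103]] [[42, 54, 71]] 2 [[7, 48, 69]] [[6, 38, 68]]
[ 17 125 139] [ 15 145  67]
```

```bash
sed -i 's/m=((H>45).*/m=((H>42)\&(H<76)\&(S>75)\&(V>90)) if col=="g" else (((H<7)|(H>172))\&(S>130)\&(V>100))/' h.py
cat > find.py <<'E'
from h import *
np.set_printoptions(precision=4,suppress=True)
def find(ims):
    D={(n,c):[e for e,b in blobs(ims[n],c) if max(e[1])<60] for n in ims for c in "gr"}
    for col in "gr":
        for e in D["top",col]:
            for g in D["side",col]:
                x,er=tri(cam("top"),e[0],cam("side"),g[0])
                if er<.012 and .02<x[2]<.3: print(col,np.round(e[0],1),np.round(e[1]),np.round(g[0],1),np.round(g[1]),"tri",x,"er %.4f"%er,"z72",onz(cam("top"),e[0],.072)[:2])
if __name__=="__main__":
    import sys; t=sys.argv[1] if len(sys.argv)>1 else None
    ims={}
    for n in("top","side"):
        if t=="0": ims[n]=cv2.imread(f"pics/{n}0.png")[:,:,::-1].copy()
        else:
            ims[n]=eyes.capture(n)
            if t: cv2.imwrite(f"pics/{n}{t}.png",ims[n][:,:,::-1])
    find(ims)
E
python3 find.py 0
```

```text
g [381.4 286.6] [25. 25.] [320.  296.2] [25. 30.] tri [ 0.4219 -0.136   0.0712] er 0.0010 z72 [ 0.4223 -0.1362]
g [213.8 275.7] [24. 25.] [194.3 198.8] [16. 25.] tri [0.4435 0.3131 0.0732] er 0.0021 z72 [0.4445 0.3128]
g [316.5 204.6] [30. 32.] [323.6 195.5] [17. 26.] tri [0.6357 0.0381 0.1152] er 0.0051 z72 [0.6428 0.0413]
r [437.5 287.2] [24. 24.] [376.8 335.8] [28. 33.] tri [ 0.4231 -0.2861  0.0696] er 0.0000 z72 [ 0.4229 -0.2857]
r [269.6 279.3] [24. 24.] [231.2 227.4] [19. 27.] tri [0.4364 0.1633 0.0725] er 0.0019 z72 [0.4372 0.1629]
r [361.3 206.9] [28. 31.] [361.8 219.4] [20. 27.] tri [ 0.6332 -0.0819  0.1109] er 0.0080 z72 [ 0.6383 -0.0806]
```

```bash
python3 - <<'E'
import cv2,numpy as np
t=cv2.imread("pics/top0.png")[170:270,210:430]; s=cv2.imread("pics/side0.png")[160:300,230:430]
a=cv2.resize(t,(792,360),interpolation=cv2.INTER_CUBIC); b=cv2.resize(s,(320,224),interpolation=cv2.INTER_CUBIC)
o=np.zeros((590,792,3),np.uint8); o[:360]=a; o[362:586,:320]=b; cv2.imwrite("pics/c1.png",o)
E
```

```text
(no output)
```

View pics/c1.png

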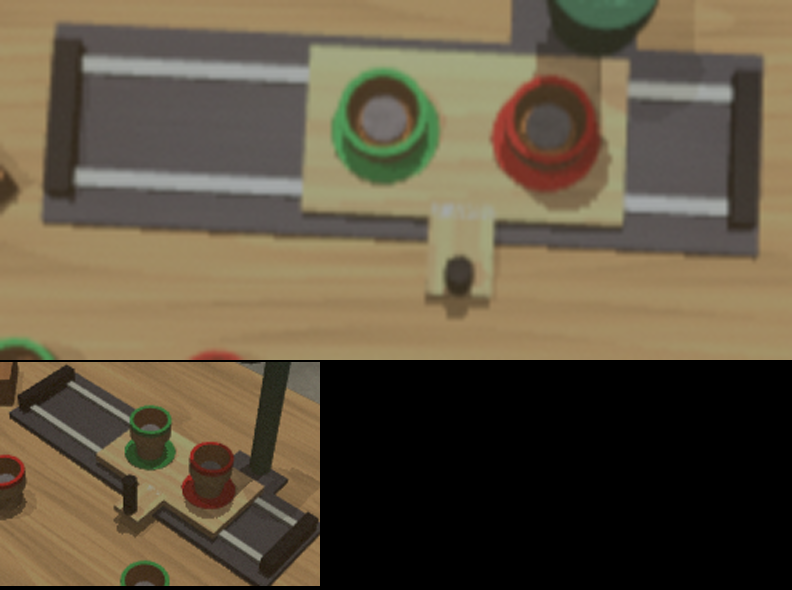

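Crop: the knob top is at about (337.3,243.5) in the top view and (311,233) in the side view. The slide's front edge runs from (221.7,231.7) to (420.3,241.1) in the top view, and the carriage's left edge is about 62 px short of the loading stop.

```bash
python3 - <<'E'
from find import *
t,s=cam("top"),cam("side")
x,e=tri(t,(337.3,242.5),s,(311,232)); print("knobtop",x,e)
a,b=onz(t,(221.7,231.7),.01),onz(t,(420.3,241.1),.01); d=b-a; d/=np.linalg.norm(d); print("dir",d, np.degrees(np.arctan2(d[0],-d[1])))
# stop inner face (crop 82,~130)->; carriage left edge (305,~130), right edge(627),stop right inner (731)
f=lambda u,v,z:onz(t,(210+u/3.6,170+v/3.6),z)
for n,u,v,z in(("stopL",80,130,.03),("carL",305,130,.03),("carR",625,145,.03),("stopR",732,150,.03)): print(n,f(u,v,z))
print("angle knob")
E
```

```text
knobtop [ 0.5335 -0.0153  0.1019] 0.004391395121894232
dir [-0.0329 -0.9995  0.    ] -1.8862265558767985
stopL [0.6439 0.2782 0.03  ]
carL [0.6464 0.1035 0.03  ]
carR [ 0.6382 -0.1447  0.03  ]
stopR [ 0.6355 -0.2275  0.03  ]
angle knob
```

Call:
step_arm(
  plan=[
    [1, 1, -0.1, 0, 87],
    [1, 1, -0.1, 0, 87],
    [1, 1, -0.1, 0, 87],
    [1, 1, -0.1, 0, 87],
    [1, 1, -0.1, 0, 87],
    [1, 1, -0.1, 0, 87],
    [1, 1, -0.1, 0, 87],
    [1, 1, -0.1, 0, 87],
    [1, 1, -0.1, 0, 87],
    [1, 1, -0.1, 0, 87],
  ],
)

```text
time_s: 0.98
tcp_pos: [0.3891, 0.3004, 0.2523]
eef_rot: [-180.0, -0.0, -21.6]
contact_force: [-0.5, -0.1, 0.3]
gripper_width: 0.0872
gripper_force: 0.0
```

Call:
step_arm(
  plan=[
    [1, 1, -0.1, -0.327, 87],
    [1, 1, -0.1, -0.327, 87],
    [1, 1, -0.1, -0.327, 87],
    [1, 1, -0.1, -0.327, 87],
    [1, 1, -0.1, -0.327, 87],
    [1, 1, -0.1, -0.327, 87],
    [1, 1, -0.1, -0.327, 87],
    [1, 1, -0.1, -0.327, 87],
    [1, 1, -0.1, -0.327, 87],
    [1, 1, -0.1, -0.327, 87],
    [1, 1, -0.1, -0.327, 87],
    [1, 1, -0.1, -0.327, 87],
  ],
)

```text
time_s: 1.98
tcp_pos: [0.5292, -0.0201, 0.2761]
eef_rot: [-180.0, 0.0, -1.9]
contact_force: [-0.3, -0.7, -0.4]
gripper_width: 0.0871
gripper_force: 0.0
```

```bash
python3 - <<'E'
from find import *
s=r.get_state(); im=eyes.capture("wrist"); cv2.imwrite("pics/w1.png",im[:,:,::-1]); np.save("pics/w1.npy",[s["tcp_pos"],s["eef_rot"]]); print(s["tcp_pos"],s["eef_rot"],s["time_s"])
E
```

```text
[ 0.5292 -0.0201  0.2761] [-179.9965    0.0441   -1.9073] 1.9833
```

View pics/w1.png

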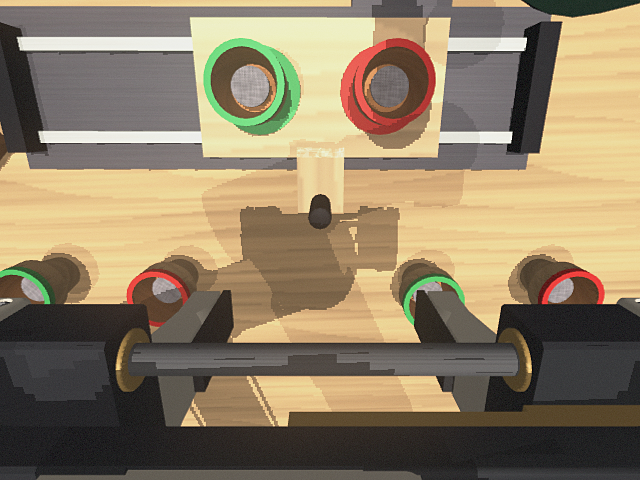

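Wrist view: the knob top is at (319.5,217), the green nest rim is centred near (245,82) and the red nest rim near (392,85). The rails are level in the picture, so the yaw matches the slide.

```bash
python3 - <<'E'
from find import *
p,e=np.load("pics/w1.npy"); c=cam("wrist",dict(tcp_pos=p,eef_rot=e)); t=cam("top"); sd=cam("side")
print("knobtop",tri(t,(337.3,243.5),c,(319.5,217)),tri(sd,(311,233),c,(319.5,217)),onz(c,(319.5,217),.084),onz(t,(337.3,243),.084))
im=cv2.imread("pics/w1.png")[:,:,::-1].copy()
for n,p in(("g",(245,82)),("r",(392,85))): print(n,onz(c,p,.106))
E
```

```text
knobtop (array([ 0.5322, -0.0166,  0.1038]), np.float64(0.00039499250851626283)) (array([ 0.5309, -0.0156,  0.1001]), np.float64(0.001533153540747646)) [ 0.5274 -0.016   0.084 ] [ 0.5364 -0.0168  0.084 ]
g [0.6482 0.0405 0.106 ]
r [ 0.642  -0.0799  0.106 ]
```

Call:
step_arm(
  plan=[
    [0.003, -0.016, 0.3, 0, 87],
    [0.003, -0.016, 0.6, 0, 87],
    [0.003, -0.016, 0.892, 0, 87],
    [0.003, -0.016, 0.892, 0, 87],
    [0.003, -0.016, 0.892, 0, 87],
    [0.003, -0.016, 0.892, 0, 87],
    [0.003, -0.016, 0.892, 0, 87],
    [0.003, -0.016, 0.892, 0, 10],
    [0.003, -0.016, 0.892, 0, 10],
    [0.003, -0.016, 0.892, 0, 10],
    [0.003, -0.016, 0.892, 0, 10],
    [0.003, -0.016, 0.892, 0, 10],
  ],
  newtons=20,
)

```text
time_s: 3.03
tcp_pos: [0.531, -0.0159, 0.055]
eef_rot: [-179.9, -0.1, -1.8]
contact_force: [-0.1, 0.3, -1.1]
gripper_width: 0.0592
gripper_force: 0.0
```

Call:
step_arm(
  plan=[
    [0, 0, 0, 0, 10],
    [0, 0, 0, 0, 10],
    [0, 0, 0, 0, 10],
    [0, 0, 0, 0, 10],
    [0, 0, 0, 0, 10],
    [0, 0, 0, 0, 10],
  ],
)

```text
time_s: 3.53
tcp_pos: [0.5302, -0.0163, 0.0535]
eef_rot: [180.0, 0.0, -1.9]
contact_force: [-0.5, 0.2, 1.1]
gripper_width: 0.0216
gripper_force: 20.0
```

Call:
step_arm(
  plan=[
    [0, -0.06, 0, 0, 10],
    [0, -0.12, 0, 0, 10],
    [0, -0.18, 0, 0, 10],
    [0, -0.24, 0, 0, 10],
    [0, -0.3, 0, 0, 10],
    [0, -0.36, 0, 0, 10],
    [0, -0.42, 0, 0, 10],
    [0, -0.48, 0, 0, 10],
    [0, -0.54, 0, 0, 10],
    [0, -0.6, 0, 0, 10],
    [0, -0.64, 0, 0, 10],
    [0, -0.64, 0, 0, 10],
  ],
)

```text
time_s: 4.53
tcp_pos: [0.5358, 0.146, 0.0535]
eef_rot: [-179.9, -0.0, -1.8]
contact_force: [0.8, 3.1, -0.9]
gripper_width: 0.0215
gripper_force: 20.0
```

Call:
step_arm(
  plan=[
    [0, -0.01, 0, 0, 10],
    [0, -0.02, 0, 0, 10],
    [0, -0.03, 0, 0, 10],
    [0, -0.04, 0, 0, 10],
    [0, -0.05, 0, 0, 10],
    [0, -0.06, 0, 0, 10],
    [0, -0.06, 0, 0, 10],
  ],
)

```text
time_s: 5.12
tcp_pos: [0.5362, 0.1584, 0.0535]
eef_rot: [180.0, -0.0, -1.9]
contact_force: [3.5, -1.4, -2.0]
gripper_width: 0.0219
gripper_force: 20.0
```

Call:
step_arm(
  plan=[
    [0, -0.01, 0, 0, 10],
    [0, -0.02, 0, 0, 10],
    [0, -0.03, 0, 0, 10],
    [0, -0.04, 0, 0, 10],
    [0, -0.04, 0, 0, 10],
  ],
)

```text
time_s: 5.53
tcp_pos: [0.536, 0.1619, 0.0534]
eef_rot: [179.5, 0.2, -1.9]
contact_force: [14.8, -32.7, 1.0]
gripper_width: 0.022
gripper_force: 20.0
```

Call:
step_arm(
  plan=[
    [0, -0.01, 0, 0, 10],
    [0, -0.02, 0, 0, 10],
    [0, -0.03, 0, 0, 10],
    [0, -0.03, 0, 0, 10],
  ],
)

```text
time_s: 5.87
tcp_pos: [0.5361, 0.1677, 0.0533]
eef_rot: [179.4, 0.2, -1.9]
contact_force: [18.2, -40.1, 1.1]
gripper_width: 0.0337
gripper_force: 20.0
```

Call:
step_arm(
  plan=[
    [0, 0.03, 0, 0, 10],
    [0, 0.045, 0, 0, 10],
    [0, 0.045, 0, 0, 10],
  ],
)

```text
time_s: 6.12
tcp_pos: [0.5361, 0.1618, 0.0535]
eef_rot: [179.9, 0.0, -1.9]
contact_force: [8.1, -14.0, -2.6]
gripper_width: 0.0213
gripper_force: 20.0
```

Call:
step_arm(
  plan=[
    [0, 0, 0, 0, 87],
    [0, 0, 0, 0, 87],
    [0, 0, 0, 0, 87],
    [0, 0, 0, 0, 87],
    [0, 0, -0.2, 0, 87],
    [0, 0, -0.4, 0, 87],
    [0, 0, -0.6, 0, 87],
    [0, 0, -0.88, 0, 87],
    [0.25, 0, -0.88, 0, 87],
    [0.25, 0, -0.88, 0, 87],
    [0.25, 0, -0.88, 0, 87],
    [0.25, 0, -0.88, 0, 87],
  ],
)

```text
time_s: 7.12
tcp_pos: [0.5998, 0.1635, 0.2744]
eef_rot: [-179.9, -0.1, -1.9]
contact_force: [0.1, -0.3, -0.6]
gripper_width: 0.0864
gripper_force: 0.0
```

```bash
cat > w.py <<'E'
from find import *
import sys
def shot(tag,zs=(.106,.072),amin=400):
    s=r.get_state(); im=eyes.capture("wrist"); cv2.imwrite(f"pics/{tag}.png",im[:,:,::-1]); c=cam("wrist",s)
    print("t",s["time_s"],s["tcp_pos"],s["eef_rot"])
    for col in "gr":
        for e,b in blobs(im,col,amin): print(col,np.round(e[0],1),np.round(e[1],1),b,*[onz(c,e[0],z)[:2] for z in zs])
if __name__=="__main__": shot(sys.argv[1],[float(a) for a in sys.argv[2:]] or (.106,.072))
E
python3 w.py w2; python3 find.py 1
```

```text
t 7.1167 [0.5998 0.1635 0.2744] [-179.9128   -0.0913   -1.8944]
g [263.6 158.2] [83.9 90.9] (219, 115, 90, 87) [0.6579 0.2138] [0.6553 0.2194]
r [326.7 352.3] [52.7 62.2] (302, 324, 54, 19) [0.4617 0.1651] [0.4386 0.1656]
r [392.2 158.4] [83.8 92. ] (347, 116, 91, 86) [0.6542 0.1027] [0.6511 0.0967]
g [381.4 286.6] [25. 25.] [320.  296.2] [25. 30.] tri [ 0.4219 -0.136   0.0712] er 0.0010 z72 [ 0.4223 -0.1362]
r [437.4 287.2] [23. 24.] [376.8 335.7] [28. 33.] tri [ 0.4232 -0.286   0.0697] er 0.0001 z72 [ 0.423  -0.2856]
r [269.6 279.4] [24. 24.] [231.2 227.3] [19. 27.] tri [0.4363 0.1634 0.073 ] er 0.0015 z72 [0.437  0.1631]
r [297.3 204. ] [28. 30.] [312.5 207.9] [16. 24.] tri [0.6568 0.0946 0.0216] er 0.0070 z72 [0.6437 0.0936]
r [297.3 204. ] [28. 30.] [308.1 186.1] [17. 25.] tri [0.6358 0.0892 0.1173] er 0.0042 z72 [0.6437 0.0936]
```

View pics/w2.png

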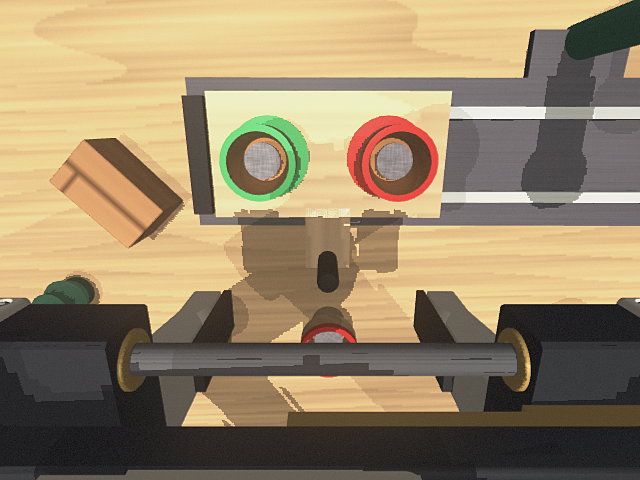

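Wrist view: the green nest rim is near (258,160) and the red one near (393,158). The carriage is against the left stop block, with the knob at (327,270) and a red pot at (327,340).

Call:
step_arm(
  plan=[
    [-0.21, -0.34, 0, 0.733, 87],
    [-0.21, -0.34, 0, 0.733, 87],
    [-0.21, -0.34, 0, 0.733, 87],
    [-0.21, -0.34, 0, 0.733, 87],
    [-0.21, -0.34, 0, 0.733, 87],
    [-0.21, -0.34, 0, 0.733, 87],
    [-0.21, -0.34, 0, 0.733, 87],
    [-0.21, -0.34, 0, 0.733, 87],
    [-0.21, -0.34, 0, 0.733, 87],
  ],
)

```text
time_s: 8.02
tcp_pos: [0.5479, 0.2494, 0.2728]
eef_rot: [179.9, 0.0, -45.7]
contact_force: [-0.9, 0.5, 0.4]
gripper_width: 0.087
gripper_force: 0.0
```

```bash
cat >> h.py <<'E'
def holes(im,col,amin=500):
    h=cv2.cvtColor(im,cv2.COLOR_RGB2HSV); H,S,V=h[...,0],h[...,1],h[...,2]
    m=((H>42)&(H<76)&(S>75)&(V>90)) if col=="g" else (((H<7)|(H>172))&(S>130)&(V>90))
    m=cv2.morphologyEx(m.astype(np.uint8),cv2.MORPH_CLOSE,np.ones((3,3)))
    ks,hi=cv2.findContours(m,cv2.RETR_CCOMP,cv2.CHAIN_APPROX_NONE)
    return [cv2.fitEllipse(cv2.convexHull(k)) for k,i in zip(ks,hi[0] if hi is not None else []) if i[3]>=0 and cv2.contourArea(k)>amin]
E
cat > w.py <<'E'
from find import *
import sys
def shot(tag,zs=(.106,.072)):
    s=r.get_state(); im=eyes.capture("wrist"); cv2.imwrite(f"pics/{tag}.png",im[:,:,::-1]); np.save(f"pics/{tag}.npy",[s["tcp_pos"],s["eef_rot"]])
    print("t",s["time_s"],s["tcp_pos"],s["eef_rot"]); show(tag,zs)
def load(tag):
    p,e=np.load(f"pics/{tag}.npy"); return cv2.imread(f"pics/{tag}.png")[:,:,::-1].copy(),cam("wrist",dict(tcp_pos=p,eef_rot=e))
def show(tag,zs):
    im,c=load(tag)
    for col in "gr":
        for e in holes(im,col): print(tag,col,np.round(e[0],1),np.round(e[1],1),*[onz(c,e[0],z)[:2] for z in zs])
if __name__=="__main__": shot(sys.argv[1],[float(a) for a in sys.argv[2:]] or (.106,.072))
E
python3 - <<'E'
from w import *
np.save("pics/w2.npy",[[.5998,.1635,.2744],[-179.9128,-.0913,-1.8944]])
show("w2",(.106,)); show("w1",(.106,)); shot("w3")
a,ca=load("w2");b,cb=load("w3")
for col in "gr":
  for e in holes(a,col):
    for f in holes(b,col):
      print(col,tri(ca,e[0],cb,f[0]))
E
```

```text
w2 g [257.  162.7] [62.7 66.3] [0.654  0.2201]
w2 r [399.6 162.9] [62.5 66.4] [0.6498 0.0963]
w1 g [243.4  82. ] [67.  74.2] [0.6479 0.042 ]
w1 r [394.8  82.2] [67.1 74.2] [ 0.6437 -0.0819]
t 8.0167 [0.5479 0.2494 0.2728] [179.9239   0.0153 -45.7002]
w3 g [349.5 317.4] [46.2 51.9] [0.4611 0.3016] [0.4459 0.3133]
w3 g [257.1 109.3] [66.3 72. ] [0.6541 0.2196] [0.6591 0.2227]
w3 r [460.6 226.9] [51.6 57.3] [0.4548 0.166 ] [0.439  0.1634]
g (array([0.7004, 0.1209, 0.6381]), np.float64(0.005010450308879918))
g (array([0.6541, 0.2197, 0.1071]), np.float64(0.0005120861874376461))
r (array([0.7051, 0.2039, 0.643 ]), np.float64(0.0034816703402637504))
```

Call:
step_arm(
  plan=[
    [-0.468, 0.116, 0.4, 0.738, 87],
    [-0.468, 0.116, 0.4, 0.738, 87],
    [-0.468, 0.116, 0.4, 0.738, 87],
    [-0.468, 0.116, 0.4, 0.738, 87],
    [-0.468, 0.116, 0.4, 0.738, 87],
    [-0.468, 0.116, 0.4, 0.738, 87],
    [-0.468, 0.116, 0.4, 0.738, 87],
    [-0.468, 0.116, 0.4, 0.738, 87],
    [-0.468, 0.116, 0.4, 0.738, 87],
  ],
)

```text
time_s: 8.82
tcp_pos: [0.4467, 0.3132, 0.1737]
eef_rot: [-180.0, 0.0, -89.9]
contact_force: [0.4, 0.0, 0.9]
gripper_width: 0.0872
gripper_force: 0.0
```

```bash
python3 w.py w4 .072
```

```text
t 8.8167 [0.4467 0.3132 0.1737] [-179.9916    0.0117  -89.8814]
w4 g [325.2 242.3] [72.  75.7] [0.4456 0.3127]
```

Call:
step_arm(
  plan=[
    [0.002, 0.003, 0.15, 0, 87],
    [0.002, 0.003, 0.3, 0, 87],
    [0.002, 0.003, 0.42, 0, 87],
    [0.002, 0.003, 0.523, 0, 87],
    [0.002, 0.003, 0.523, 0, 87],
    [0.002, 0.003, 0.523, 0, 87],
    [0.002, 0.003, 0.523, 0, 55],
    [0.002, 0.003, 0.523, 0, 55],
    [0.002, 0.003, 0.523, 0, 55],
    [0.002, 0.003, 0.523, 0, 55],
    [0.002, 0.003, 0.523, 0, 55],
    [0.002, 0.003, 0.523, 0, 55],
  ],
  newtons=40,
)

```text
time_s: 9.87
tcp_pos: [0.4463, 0.3135, 0.0443]
eef_rot: [-179.9, 0.1, -90.1]
contact_force: [-1.3, -0.5, 7.3]
gripper_width: 0.0666
gripper_force: 39.2
```

Call:
step_arm(
  plan=[
    [0, 0, -0.12, 0, 55],
    [0, 0, -0.25, 0, 55],
    [0, 0, -0.4, 0, 55],
    [0, 0, -0.584, 0, 55],
    [0, 0, -0.584, 0, 55],
  ],
)

```text
time_s: 10.28
tcp_pos: [0.4486, 0.3153, 0.1971]
eef_rot: [-179.5, 0.5, -90.0]
contact_force: [1.7, 2.1, -0.3]
gripper_width: 0.067
gripper_force: 39.2
```

Call:
step_arm(
  plan=[
    [0.05, -0.11, 0, 0, 55],
    [0.1, -0.22, 0, 0, 55],
    [0.15, -0.33, 0, 0, 55],
    [0.2, -0.44, 0, 0, 55],
    [0.25, -0.55, 0, 0, 55],
    [0.3, -0.66, 0, 0, 55],
    [0.34, -0.75, 0, 0, 55],
    [0.374, -0.831, 0, 0, 55],
    [0.374, -0.831, 0, 0, 55],
    [0.374, -0.831, 0, 0, 55],
    [0.374, -0.831, 0, 0, 55],
  ],
)

```text
time_s: 11.2
tcp_pos: [0.6528, 0.2187, 0.1885]
eef_rot: [180.0, -0.0, -90.1]
contact_force: [-0.5, 0.4, -2.3]
gripper_width: 0.0664
gripper_force: 39.2
```

```bash
python3 w.py w5 .106
```

```text
t 11.2 [0.6528 0.2187 0.1885] [179.9537  -0.0044 -90.1386]
w5 g [322.5 221.2] [48.  71.5] [0.6535 0.1972]
w5 r [329.1  52.1] [ 94. 104.] [0.6494 0.095 ]
```

View pics/w5.png

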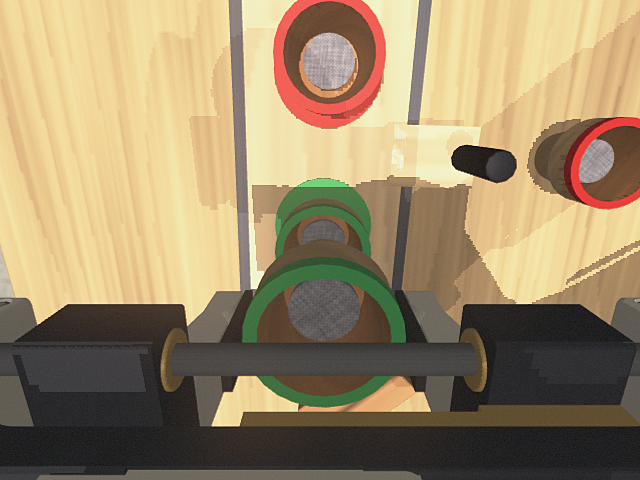

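The held green pot's rim is centred near (324,332). The green nest rim below is at about (323,240), the red nest is at (329,57), and the knob is at (500,165).

```bash
python3 - <<'E'
from w import *
im,c=load("w5")
for v in (330,333): print(onz(c,(324,v),.2175))
# left edge check of rims: nest rim lateral extents
print(onz(c,(324,240),.106), proj(c,(.6541,.2198,.106)))
E
```

```text
[0.6528 0.2131 0.2175]
[0.6528 0.2145 0.2175]
[0.6526 0.2105 0.106 ] [321.7825 252.9029]
```

```bash
python3 - <<'E'
from w import *
im,c=load("w5"); h=cv2.cvtColor(im,cv2.COLOR_RGB2HSV)
for u in (324,300):
    print(u,[(v,h[v,u].tolist()) for v in range(236,412,4)])
print([(u,h[325,u].tolist()) for u in range(236,416,5)])
E
```

```text
324 [(236, [4, 20, 103]), (240, [18, 103, 89]), (244, [17, 98, 99]), (248, [17, 99, 93]), (252, [17, 102, 95]), (256, [17, 98, 96]), (260, [61, 108, 85]), (264, [65, 118, 91]), (268, [63, 127, 110]), (272, [64, 131, 111]), (276, [63, 128, 112]), (280, [170, 17, 90]), (284, [8, 11, 94]), (288, [4, 19, 95]), (292, [174, 14, 93]), (296, [0, 15, 101]), (300, [0, 13, 96]), (304, [0, 11, 90]), (308, [0, 13, 95]), (312, [173, 11, 92]), (316, [0, 11, 93]), (320, [10, 8, 91]), (324, [0, 14, 92]), (328, [18, 15, 87]), (332, [0, 9, 84]), (336, [13, 25, 93]), (340, [170, 8, 95]), (344, [0, 18, 56]), (348, [18, 21, 62]), (352, [165, 15, 67]), (356, [20, 10, 73]), (360, [10, 10, 79]), (364, [17, 24, 75]), (368, [5, 19, 79]), (372, [15, 14, 73]), (376, [13, 113, 88]), (380, [14, 139, 92]), (384, [13, 122, 100]), (388, [12, 121, 99]), (392, [14, 132, 93]), (396, [46, 104, 91]), (400, [63, 121, 112]), (404, [63, 120, 113]), (408, [14, 133, 244])]
300 [(236, [14, 131, 123]), (240, [13, 118, 123]), (244, [12, 121, 122]), (248, [17, 105, 95]), (252, [18, 99, 95]), (256, [17, 99, 98]), (260, [57, 98, 81]
[... 874 characters left out ...]
, 109, 115]), (256, [63, 121, 114]), (261, [15, 139, 86]), (266, [13, 125, 92]), (271, [13, 125, 86]), (276, [14, 123, 87]), (281, [15, 130, 88]), (286, [13, 121, 93]), (291, [13, 137, 91]), (296, [10, 16, 97]), (301, [170, 9, 82]), (306, [160, 8, 96]), (311, [9, 20, 91]), (316, [0, 13, 95]), (321, [8, 11, 96]), (326, [0, 11, 95]), (331, [10, 14, 106]), (336, [0, 12, 84]), (341, [15, 11, 93]), (346, [0, 14, 94]), (351, [10, 8, 94]), (356, [13, 138, 94]), (361, [14, 133, 94]), (366, [14, 130, 86]), (371, [14, 120, 85]), (376, [14, 116, 81]), (381, [13, 124, 80]), (386, [13, 121, 76]), (391, [66, 134, 114]), (396, [65, 134, 112]), (401, [65, 134, 110]), (406, [21, 44, 41]), (411, [0, 34, 38])]
```

```bash
python3 - <<'E'
from w import *
im,c=load("w5")
for z in(.2165,.2175,.2185):
  for v in((278,396),(266.5,406.5)):
    a,b=[onz(c,(324,q),z) for q in v]; print(z,(a+b)/2,np.linalg.norm(a-b))
a,b=onz(c,(260,325),.2175),onz(c,(389,325),.2175);print((a+b)/2)
E
```

```text
0.2165 [0.6528 0.2184 0.2165] 0.05458676646148877
0.2165 [0.6528 0.2188 0.2165] 0.06478563128248607
0.2175 [0.6528 0.2178 0.2175] 0.05416659885037164
0.2175 [0.6528 0.2182 0.2175] 0.06428696052956862
0.2185 [0.6528 0.2172 0.2185] 0.053746431239254475
0.2185 [0.6528 0.2176 0.2185] 0.06378828977665114
[0.6526 0.2109 0.2175]
```

Call:
step_arm(
  plan=[
    [-0.006, -0.005, 0, 0, 55],
    [-0.006, -0.005, 0.08, 0, 55],
    [-0.006, -0.005, 0.14, 0, 55],
    [-0.006, -0.005, 0.18, 0, 55],
    [-0.006, -0.005, 0.21, 0, 55],
    [-0.006, -0.005, 0.23, 0, 55],
    [-0.006, -0.005, 0.23, 0, 55],
    [-0.006, -0.005, 0.23, 0, 55],
    [-0.006, -0.005, 0.23, 0, 55],
  ],
)

```text
time_s: 12.0
tcp_pos: [0.6551, 0.2206, 0.1322]
eef_rot: [-179.9, 0.0, -90.1]
contact_force: [-0.7, -0.1, -2.1]
gripper_width: 0.0669
gripper_force: 39.2
```

Call:
step_arm(
  plan=[
    [0, 0, 0.008, 0, 55],
    [0, 0, 0.016, 0, 55],
    [0, 0, 0.024, 0, 55],
    [0, 0, 0.024, 0, 55],
    [0, 0, 0.024, 0, 55],
  ],
)

```text
time_s: 12.42
tcp_pos: [0.6545, 0.2203, 0.1252]
eef_rot: [180.0, -0.0, -90.1]
contact_force: [0.7, -0.8, -2.0]
gripper_width: 0.0667
gripper_force: 39.2
```

Call:
step_arm(
  plan=[
    [0, 0, 0.006, 0, 55],
    [0, 0, 0.012, 0, 55],
    [0, 0, 0.018, 0, 55],
    [0, 0, 0.018, 0, 55],
    [0, 0, 0.018, 0, 55],
  ],
)

```text
time_s: 12.83
tcp_pos: [0.6548, 0.2204, 0.1216]
eef_rot: [-180.0, 0.0, -90.1]
contact_force: [-1.5, -0.7, 5.9]
gripper_width: 0.0666
gripper_force: 39.2
```

Call:
step_arm(
  plan=[
    [0, 0, 0.006, 0, 55],
    [0, 0, 0.012, 0, 55],
    [0, 0, 0.016, 0, 55],
    [0, 0, 0.016, 0, 55],
    [0, 0, 0.016, 0, 55],
  ],
)

```text
time_s: 13.25
tcp_pos: [0.6548, 0.2203, 0.1183]
eef_rot: [-179.9, 0.0, -90.1]
contact_force: [-3.8, -1.1, 10.2]
gripper_width: 0.0665
gripper_force: 39.2
```

Call:
step_arm(
  plan=[
    [0, 0, 0.005, 0, 55],
    [0, 0, 0.01, 0, 55],
    [0, 0, 0.01, 0, 55],
    [0, 0, 0.01, 0, 55],
  ],
)

```text
time_s: 13.58
tcp_pos: [0.6548, 0.2202, 0.1173]
eef_rot: [-179.9, 0.0, -90.1]
contact_force: [-9.0, -1.3, 18.5]
gripper_width: 0.0664
gripper_force: 39.2
```

Call:
step_arm(
  plan=[
    [0, 0, 0, 0, 55],
  ],
)

```text
time_s: 13.67
tcp_pos: [0.6548, 0.2202, 0.1173]
eef_rot: [-179.9, 0.0, -90.1]
contact_force: [-8.3, -1.6, 17.2]
gripper_width: 0.0665
gripper_force: 39.2
```

```bash
python3 - <<'E'
from w import *
ims={n:eyes.capture(n) for n in("top","side")}
cv2.imwrite("pics/s2.png",ims["side"][:,:,::-1])
s=ims["side"][110:260,230:380]; cv2.imwrite("pics/c2.png",cv2.resize(s,(600,600),interpolation=cv2.INTER_CUBIC)[:,:,::-1])
E
```

```text
(no output)
```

View pics/c2.png

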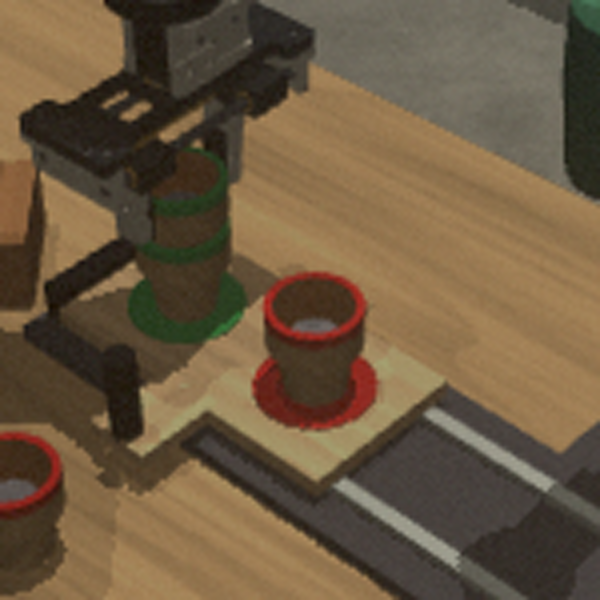

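Side crop: the pot is standing upright in the green nest with a small gap. The Fx reading shows it is pressing sideways on the wall, so I'll ease it toward -x.

Call:
step_arm(
  plan=[
    [0, 0.003, 0, 0, 55],
    [0, 0.006, 0, 0, 55],
    [0, 0.006, 0, 0, 55],
    [0, 0.006, 0, 0, 55],
  ],
)

```text
time_s: 14.1
tcp_pos: [0.6546, 0.2203, 0.1173]
eef_rot: [-179.8, 0.0, -90.1]
contact_force: [-3.2, -2.4, 14.3]
gripper_width: 0.0669
gripper_force: 39.2
```

Call:
step_arm(
  plan=[
    [0, 0.004, 0, 0, 55],
    [0, 0.004, 0, 0, 55],
    [0, 0.004, 0, 0, 55],
  ],
)

```text
time_s: 14.35
tcp_pos: [0.6545, 0.2205, 0.1173]
eef_rot: [-179.7, 0.1, -90.1]
contact_force: [0.4, -2.8, 12.9]
gripper_width: 0.0668
gripper_force: 39.2
```

Call:
step_arm(
  plan=[
    [0, 0, 0, 0, 87],
    [0, 0, 0, 0, 87],
    [0, 0, 0, 0, 87],
    [0, 0, 0, 0, 87],
    [0, 0, -0.15, 0, 87],
    [0, 0, -0.3, 0, 87],
    [0, 0, -0.45, 0, 87],
    [0, 0, -0.6, 0, 87],
    [0, 0, -0.6, 0, 87],
    [0, 0, -0.6, 0, 87],
  ],
)

```text
time_s: 15.18
tcp_pos: [0.6531, 0.2211, 0.2672]
eef_rot: [-179.7, 0.2, -90.1]
contact_force: [-0.0, 0.4, -2.1]
gripper_width: 0.087
gripper_force: 0.0
```

```bash
python3 w.py w6 .140 .106
```

```text
t 15.1833 [0.6531 0.2211 0.2672] [-179.7462    0.1589  -90.1009]
w6 g [322.6 232.8] [67.8 71. ] [0.6547 0.221 ] [0.6549 0.231 ]
w6 r [555.7 152.2] [55.4 66.6] [0.4798 0.1581] [0.4591 0.1606]
w6 r [329.2  67.3] [70.4 77.2] [0.6497 0.0999] [0.6494 0.0954]
```

Call:
step_arm(
  plan=[
    [0.03, 0.12, 0, 0, 87],
    [0.06, 0.26, 0, 0, 87],
    [0.1, 0.4, 0, 0, 87],
    [0.14, 0.55, 0, 0, 87],
    [0.18, 0.7, 0, 0, 87],
    [0.228, 0.864, 0, 0, 87],
    [0.228, 0.864, 0, 0, 87],
    [0.228, 0.864, 0, 0, 87],
    [0.228, 0.864, 0, 0, 87],
  ],
)

```text
time_s: 15.98
tcp_pos: [0.4358, 0.1638, 0.2639]
eef_rot: [180.0, -0.0, -90.1]
contact_force: [0.3, 0.5, -0.1]
gripper_width: 0.0869
gripper_force: 0.0
```

```bash
python3 w.py w7 .140 .072 .106; python3 find.py 2;python3 - <<'E'
from w import *
a,ca=load("w6");b,cb=load("w7")
for col in "gr":
  for e in holes(a,col):
    for f in holes(b,col):
      x,er=tri(ca,e[0],cb,f[0])
      if er<.006: print(col,x,er)
E
```

```text
t 15.9833 [0.4358 0.1638 0.2639] [179.9883  -0.0113 -90.073 ]
w7 r [321.2 213.9] [56.3 57.7] [0.4378 0.1471] [0.4382 0.1632] [0.438  0.1552]
w7 r [ 65.8 143.8] [61.5 75.9] [0.6262 0.0939] [0.6721 0.0971] [0.6492 0.0955]
g [381.4 286.6] [25. 25.] [320.1 296.2] [25. 30.] tri [ 0.422  -0.136   0.0712] er 0.0009 z72 [ 0.4223 -0.1362]
g [250.7 199.4] [30. 38.] [273.9 153.6] [15. 25.] tri [0.6367 0.2071 0.1611] er 0.0033 z72 [0.6546 0.221 ]
r [437.4 287.2] [24. 24.] [376.9 335.7] [28. 33.] tri [ 0.4232 -0.286   0.0696] er 0.0001 z72 [ 0.423  -0.2856]
r [297.  203.6] [29. 31.] [308.4 205.9] [21. 30.] tri [0.6521 0.0984 0.0309] er 0.0034 z72 [0.6448 0.0946]
r [297.  203.6] [29. 31.] [308.1 186.2] [17. 25.] tri [0.6373 0.0904 0.1154] er 0.0040 z72 [0.6448 0.0946]
r [0.4382 0.1632 0.0715] 0.00015964149555932548
r [0.6494 0.0955 0.1057] 0.00012937834313742058
```

```bash
python3 - <<'E'
from w import *
a,ca=load("w6"); im=cv2.imread("pics/side2.png")[:,:,::-1].copy()
for e,b in blobs(im,"g",30): print(np.round(e[0],1),np.round(e[1],1),b,tri(ca,(322.6,232.8),cam("side"),e[0]))
print(proj(cam("side"),(.6545,.2205,.106)),[proj(cam("side"),(.6545,.2205,z)) for z in (.14,.1435,.15)])
cv2.imwrite("pics/c3.png",cv2.resize(im[130:210,240:340],(800,600),interpolation=cv2.INTER_CUBIC)[:,:,::-1])
E
```

```text
[320.1 296.2] [24.9 30. ] (305, 284, 31, 25) (array([ 0.6975,  0.2555, -0.4613]), np.float64(0.28405234675762986))
[280.4 186.6] [15.1 22.4] (276, 178, 16, 18) (array([0.665 , 0.2427, 0.0146]), np.float64(0.03497409609892558))
[273.9 153.6] [15.2 24.6] (262, 146, 25, 16) (array([0.6538, 0.221 , 0.1443]), np.float64(0.0028143441004547416))
[391.5 109.7] [15.2 33.8] (375, 102, 33, 17) (array([0.6915, 0.034 , 0.3917]), np.float64(0.2303845080830832))
[275.5858 165.0498] [array([274.8252, 154.9679]), array([274.7452, 153.9075]), array([274.5957, 151.9266])]
```

View pics/c3.png

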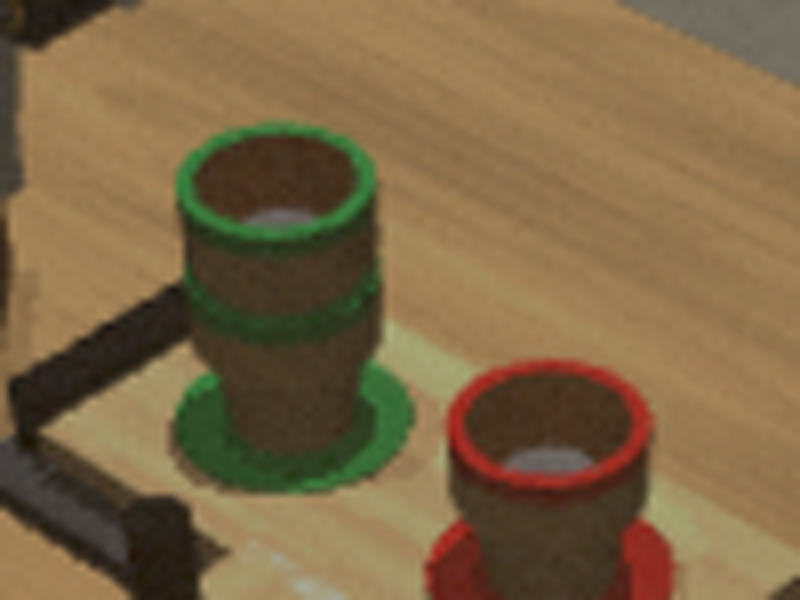

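Side crop: the green pot is upright on the green nest. Its rim is at about z = 0.144 m, so the gap is about 8 mm. Next is the nearest red pot.

Call:
step_arm(
  plan=[
    [0.002, -0.01, 0.15, 0, 87],
    [0.002, -0.01, 0.3, 0, 87],
    [0.002, -0.01, 0.45, 0, 87],
    [0.002, -0.01, 0.6, 0, 87],
    [0.002, -0.01, 0.72, 0, 87],
    [0.002, -0.01, 0.82, 0, 87],
    [0.002, -0.01, 0.884, 0, 87],
    [0.002, -0.01, 0.884, 0, 87],
    [0.002, -0.01, 0.884, 0, 87],
    [0.002, -0.01, 0.884, 0, 87],
  ],
)

```text
time_s: 16.97
tcp_pos: [0.4394, 0.1637, 0.0438]
eef_rot: [-180.0, -0.0, -90.1]
contact_force: [0.4, 0.1, 0.9]
gripper_width: 0.087
gripper_force: 0.0
```

Call:
step_arm(
  plan=[
    [0, 0, 0, 0, 55],
    [0, 0, 0, 0, 55],
    [0, 0, 0, 0, 55],
    [0, 0, 0, 0, 55],
    [0, 0, 0, 0, 55],
    [0, 0, 0, 0, 55],
  ],
)

```text
time_s: 17.47
tcp_pos: [0.4388, 0.1637, 0.0441]
eef_rot: [-179.9, 0.0, -90.1]
contact_force: [-2.4, 1.1, 7.4]
gripper_width: 0.0684
gripper_force: 40.0
```

Call:
step_arm(
  plan=[
    [0, 0, -0.12, 0, 55],
    [0, 0, -0.25, 0, 55],
    [0, 0, -0.4, 0, 55],
    [0, 0, -0.6, 0, 55],
    [0, 0, -0.6, 0, 55],
  ],
)

```text
time_s: 17.88
tcp_pos: [0.4411, 0.1648, 0.2]
eef_rot: [-179.5, 0.3, -90.0]
contact_force: [1.6, 0.7, -1.0]
gripper_width: 0.068
gripper_force: 40.0
```

Call:
step_arm(
  plan=[
    [0.04, -0.11, 0, 0, 55],
    [0.08, -0.22, 0, 0, 55],
    [0.12, -0.33, 0, 0, 55],
    [0.16, -0.44, 0, 0, 55],
    [0.2, -0.55, 0, 0, 55],
    [0.23, -0.66, 0, 0, 55],
    [0.25, -0.75, 0, 0, 55],
    [0.27, -0.84, 0, 0, 55],
    [0.27, -0.84, 0, 0, 55],
    [0.27, -0.84, 0, 0, 55],
    [0.27, -0.84, 0, 0, 55],
    [0.27, -0.84, 0, 0, 55],
  ],
)

```text
time_s: 18.88
tcp_pos: [0.6474, 0.0955, 0.1933]
eef_rot: [180.0, 0.0, -90.1]
contact_force: [0.7, 0.5, -1.4]
gripper_width: 0.0677
gripper_force: 40.0
```

```bash
cat > held.py <<'E'
from w import *
def held(tag,col,zr):
    s=r.get_state(); im=eyes.capture("wrist"); cv2.imwrite(f"pics/{tag}.png",im[:,:,::-1]); c=cam("wrist",s)
    h=cv2.cvtColor(im,cv2.COLOR_RGB2HSV); H,S,V=[h[...,i] for i in range(3)]
    m=((H>42)&(H<76)&(S>75)&(V>40)) if col=="g" else (((H<9)|(H>172))&(S>110)&(V>40))
    v=np.where(m[:,324])[0]; v=v[v>240]; g=np.where(np.diff(v)>40)[0]
    a,b=v[g[0]]+.5,v[g[0]+1]-.5
    # column extents of mouth at mid row
    q=np.where(m[330])[0]; l=q[q<324].max()+.5; rr=q[q>324].min()-.5
    p=(onz(c,(324,a),zr)+onz(c,(324,b),zr))/2; w=np.linalg.norm(onz(c,(324,a),zr)-onz(c,(324,b),zr))
    k=(onz(c,(l,330),zr)+onz(c,(rr,330),zr))/2
    print("tcp",s["tcp_pos"],"held x %.4f y %.4f width %.4f %s"%(k[0],p[1],w,(a,b,l,rr)))
if __name__=="__main__":
    held(sys.argv[1],sys.argv[2],r.get_state()["tcp_pos"][2]+.029)
E
python3 held.py w8 r
```

```text
tcp [0.6474 0.0955 0.1933] held x 0.6479 y 0.0946 width 0.0537 (np.float64(278.5), np.float64(395.5), np.float64(256.5), np.float64(389.5))
```

Call:
step_arm(
  plan=[
    [-0.003, -0.007, 0, 0, 55],
    [-0.003, -0.007, 0.08, 0, 55],
    [-0.003, -0.007, 0.14, 0, 55],
    [-0.003, -0.007, 0.19, 0, 55],
    [-0.003, -0.007, 0.23, 0, 55],
    [-0.003, -0.007, 0.255, 0, 55],
    [-0.003, -0.007, 0.263, 0, 55],
    [-0.003, -0.007, 0.263, 0, 55],
    [-0.003, -0.007, 0.263, 0, 55],
    [-0.003, -0.007, 0.263, 0, 55],
  ],
)

```text
time_s: 19.77
tcp_pos: [0.6506, 0.0963, 0.1285]
eef_rot: [-179.9, 0.0, -90.1]
contact_force: [0.2, 0.1, -2.0]
gripper_width: 0.0683
gripper_force: 40.0
```

Call:
step_arm(
  plan=[
    [0, 0, 0.006, 0, 55],
    [0, 0, 0.012, 0, 55],
    [0, 0, 0.018, 0, 55],
    [0, 0, 0.022, 0, 55],
    [0, 0, 0.022, 0, 55],
    [0, 0, 0.022, 0, 55],
  ],
)

```text
time_s: 20.27
tcp_pos: [0.6503, 0.0962, 0.1227]
eef_rot: [-180.0, 0.0, -90.1]
contact_force: [-2.3, 0.2, 3.6]
gripper_width: 0.0681
gripper_force: 40.0
```

Call:
step_arm(
  plan=[
    [0, 0.003, 0.006, 0, 55],
    [0, 0.003, 0.012, 0, 55],
    [0, 0.003, 0.016, 0, 55],
    [0, 0.003, 0.016, 0, 55],
    [0, 0.003, 0.016, 0, 55],
  ],
)

```text
time_s: 20.68
tcp_pos: [0.6503, 0.0962, 0.1192]
eef_rot: [-179.9, 0.0, -90.1]
contact_force: [-1.1, 0.1, 7.3]
gripper_width: 0.0687
gripper_force: 40.0
```

Call:
step_arm(
  plan=[
    [0, 0.002, 0.006, 0, 55],
    [0, 0.002, 0.012, 0, 55],
    [0, 0.002, 0.014, 0, 55],
    [0, 0.002, 0.014, 0, 55],
    [0, 0.002, 0.014, 0, 55],
  ],
)

```text
time_s: 21.1
tcp_pos: [0.6501, 0.0962, 0.1168]
eef_rot: [-179.8, 0.0, -90.1]
contact_force: [-3.2, -1.8, 12.6]
gripper_width: 0.0681
gripper_force: 40.0
```

Call:
step_arm(
  plan=[
    [0, 0.003, 0, 0, 55],
    [0, 0.003, 0, 0, 55],
    [0, 0.003, 0, 0, 55],
    [0, 0.003, 0, 0, 87],
    [0, 0.003, 0, 0, 87],
    [0, 0.003, 0, 0, 87],
    [0, 0.003, 0, 0, 87],
    [0, 0.003, -0.15, 0, 87],
    [0, 0.003, -0.3, 0, 87],
    [0, 0.003, -0.45, 0, 87],
    [0, 0.003, -0.6, 0, 87],
    [0, 0.003, -0.6, 0, 87],
  ],
)

```text
time_s: 22.1
tcp_pos: [0.6515, 0.0964, 0.2734]
eef_rot: [-179.3, 0.1, -90.1]
contact_force: [1.3, 0.4, 2.0]
gripper_width: 0.087
gripper_force: 0.0
```

```bash
python3 w.py w9 .144 .106; python3 find.py 3; python3 - <<'E'
from w import *
a,ca=load("w9"); im=cv2.imread("pics/side3.png")[:,:,::-1].copy()
for col in "gr":
  for f in holes(a,col):
    for e,b in blobs(im,col,30):
      x,er=tri(ca,f[0],cam("side"),e[0])
      if er<.012: print(col,np.round(e[0],1),np.round(e[1],1),x,er)
E
```

```text
t 22.1 [0.6515 0.0964 0.2734] [-179.3179    0.1323  -90.0649]
w9 r [327.9 231.1] [66.5 69.1] [0.6496 0.0956] [0.6496 0.1066]
g [381.4 286.6] [25. 25.] [320.  296.2] [25. 30.] tri [ 0.4219 -0.1359  0.0711] er 0.0009 z72 [ 0.4222 -0.1361]
g [250.7 199.4] [30. 37.] [276.8 185.6] [19. 28.] tri [0.6642 0.2295 0.0211] er 0.0036 z72 [0.6547 0.221 ]
g [250.7 199.4] [30. 37.] [273.9 153.5] [15. 25.] tri [0.6367 0.207  0.1616] er 0.0034 z72 [0.6547 0.221 ]
r [437.4 287.3] [24. 24.] [376.8 335.7] [28. 33.] tri [ 0.423  -0.286   0.0697] er 0.0000 z72 [ 0.4229 -0.2856]
```

Call:
step_arm(
  plan=[
    [0.08, 0.08, 0, 0, 87],
    [0.19, 0.19, 0, 0, 87],
    [0.3, 0.3, 0, 0, 87],
    [0.41, 0.41, 0, 0, 87],
    [0.52, 0.52, 0, 0, 87],
    [0.63, 0.63, 0, 0, 87],
    [0.74, 0.74, 0, 0, 87],
    [0.85, 0.85, 0, 0, 87],
    [0.93, 0.917, 0, 0, 87],
    [0.93, 0.917, 0, 0, 87],
    [0.93, 0.917, 0, 0, 87],
    [0.93, 0.917, 0, 0, 87],
  ],
)

```text
time_s: 23.25
tcp_pos: [0.4181, -0.1359, 0.2637]
eef_rot: [179.9, 0.0, -90.2]
contact_force: [-0.1, 0.5, -0.4]
gripper_width: 0.0871
gripper_force: 0.0
```

```bash
python3 w.py w10 .072 ; python3 find.py 4; python3 - <<'E'
from w import *
a,ca=load("w9"); im=cv2.imread("pics/side4.png")[:,:,::-1].copy()
for col in "gr":
  for f in holes(a,col):
    for e,b in blobs(im,col,30):
      x,er=tri(ca,f[0],cam("side"),e[0])
      if er<.012: print(col,np.round(e[0],1),np.round(e[1],1),x,er)
E
```

```text
t 23.25 [ 0.4181 -0.1359  0.2637] [179.9206   0.0023 -90.152 ]
w10 g [318.6 213.4] [56.6 57.9] [ 0.4228 -0.1371]
w10 r [316.4  40. ] [65.5 73.3] [ 0.4237 -0.2872]
g [250.7 199.4] [30. 38.] [273.9 153.6] [15. 25.] tri [0.6367 0.207  0.161 ] er 0.0034 z72 [0.6546 0.221 ]
r [437.6 287.3] [24. 24.] [376.8 335.7] [28. 33.] tri [ 0.4229 -0.2862  0.0703] er 0.0001 z72 [ 0.4228 -0.2859]
```

Call:
step_arm(
  plan=[
    [0.004, -0.019, 0.15, 0, 87],
    [0.004, -0.019, 0.3, 0, 87],
    [0.004, -0.019, 0.45, 0, 87],
    [0.004, -0.019, 0.6, 0, 87],
    [0.004, -0.019, 0.72, 0, 87],
    [0.004, -0.019, 0.82, 0, 87],
    [0.004, -0.019, 0.883, 0, 87],
    [0.004, -0.019, 0.883, 0, 87],
    [0.004, -0.019, 0.883, 0, 87],
    [0.004, -0.019, 0.883, 0, 87],
  ],
)

```text
time_s: 24.23
tcp_pos: [0.4241, -0.1366, 0.0445]
eef_rot: [-180.0, -0.0, -90.1]
contact_force: [1.0, 1.0, 0.3]
gripper_width: 0.0866
gripper_force: 0.0
```

Call:
step_arm(
  plan=[
    [0, 0, 0, 0, 55],
    [0, 0, 0, 0, 55],
    [0, 0, 0, 0, 55],
    [0, 0, 0, 0, 55],
    [0, 0, 0, 0, 55],
    [0, 0, 0, 0, 55],
  ],
)

```text
time_s: 24.73
tcp_pos: [0.4236, -0.1369, 0.0447]
eef_rot: [-179.9, 0.0, -90.1]
contact_force: [-1.6, 1.1, 7.7]
gripper_width: 0.0691
gripper_force: 40.0
```

Call:
step_arm(
  plan=[
    [0, 0, -0.12, 0, 55],
    [0, 0, -0.25, 0, 55],
    [0, 0, -0.4, 0, 55],
    [0, 0, -0.55, 0, 55],
    [0, 0, -0.76, 0, 55],
    [0, 0, -0.76, 0, 55],
  ],
)

```text
time_s: 25.23
tcp_pos: [0.4256, -0.1374, 0.2405]
eef_rot: [-179.5, -0.0, -90.1]
contact_force: [1.3, -0.4, -0.9]
gripper_width: 0.0696
gripper_force: 40.0
```

Call:
step_arm(
  plan=[
    [-0.1, 0, 0, 0, 55],
    [-0.22, -0.03, 0, 0, 55],
    [-0.34, -0.06, 0, 0, 55],
    [-0.46, -0.09, 0, 0, 55],
    [-0.58, -0.12, 0, 0, 55],
    [-0.7, -0.15, 0, 0, 55],
    [-0.82, -0.19, 0, 0, 55],
    [-0.92, -0.23, 0, 0, 55],
    [-1, -0.26, 0, 0, 55],
    [-1, -0.26, 0, 0, 55],
  ],
)

```text
time_s: 26.07
tcp_pos: [0.4897, 0.116, 0.2335]
eef_rot: [-180.0, 0.0, -90.0]
contact_force: [0.5, 0.0, -2.3]
gripper_width: 0.0695
gripper_force: 40.0
```

Call:
step_arm(
  plan=[
    [-0.07, -0.1, 0, 0, 55],
    [-0.14, -0.2, 0, 0, 55],
    [-0.21, -0.3, 0, 0, 55],
    [-0.28, -0.4, 0, 0, 55],
    [-0.35, -0.5, 0, 0, 55],
    [-0.4, -0.58, 0, 0, 55],
    [-0.431, -0.66, 0, 0, 55],
    [-0.431, -0.66, 0, 0, 55],
    [-0.431, -0.66, 0, 0, 55],
    [-0.431, -0.66, 0, 0, 55],
  ],
)

```text
time_s: 26.9
tcp_pos: [0.6532, 0.2197, 0.2333]
eef_rot: [179.9, -0.0, -90.1]
contact_force: [0.2, -0.1, -1.9]
gripper_width: 0.0691
gripper_force: 40.0
```

```bash
python3 held.py w11 g
```

```text
tcp [0.6532 0.2197 0.2333] held x 0.6535 y 0.2186 width 0.0541 (np.float64(277.5), np.float64(395.5), np.float64(256.5), np.float64(390.5))
```

Call:
step_arm(
  plan=[
    [-0.004, -0.005, 0, 0, 55],
    [-0.004, -0.005, 0.08, 0, 55],
    [-0.004, -0.005, 0.14, 0, 55],
    [-0.004, -0.005, 0.19, 0, 55],
    [-0.004, -0.005, 0.23, 0, 55],
    [-0.004, -0.005, 0.255, 0, 55],
    [-0.004, -0.005, 0.266, 0, 55],
    [-0.004, -0.005, 0.266, 0, 55],
    [-0.004, -0.005, 0.266, 0, 55],
    [-0.004, -0.005, 0.266, 0, 55],
  ],
)

```text
time_s: 27.78
tcp_pos: [0.6556, 0.2215, 0.1682]
eef_rot: [-179.9, 0.0, -90.1]
contact_force: [-0.2, 0.7, -0.3]
gripper_width: 0.0697
gripper_force: 40.0
```

Call:
step_arm(
  plan=[
    [0, 0, 0.006, 0, 55],
    [0, 0, 0.012, 0, 55],
    [0, 0, 0.018, 0, 55],
    [0, 0, 0.022, 0, 55],
    [0, 0, 0.022, 0, 55],
    [0, 0, 0.022, 0, 55],
  ],
)

```text
time_s: 28.28
tcp_pos: [0.6554, 0.2215, 0.1625]
eef_rot: [-179.9, 0.0, -90.1]
contact_force: [-0.8, 0.4, 3.7]
gripper_width: 0.07
gripper_force: 40.0
```

Call:
step_arm(
  plan=[
    [0.002, 0.003, 0.006, 0, 55],
    [0.002, 0.003, 0.012, 0, 55],
    [0.002, 0.003, 0.016, 0, 55],
    [0.002, 0.003, 0.016, 0, 55],
    [0.002, 0.003, 0.016, 0, 55],
  ],
)

```text
time_s: 28.7
tcp_pos: [0.6553, 0.2213, 0.1591]
eef_rot: [-179.9, 0.1, -90.1]
contact_force: [-1.0, 0.5, 6.2]
gripper_width: 0.07
gripper_force: 40.0
```

Call:
step_arm(
  plan=[
    [0, 0.002, 0.006, 0, 55],
    [0, 0.002, 0.012, 0, 55],
    [0, 0.002, 0.016, 0, 55],
    [0, 0.002, 0.016, 0, 55],
    [0, 0.002, 0.016, 0, 55],
  ],
)

```text
time_s: 29.12
tcp_pos: [0.6552, 0.2213, 0.1567]
eef_rot: [-179.8, 0.1, -90.1]
contact_force: [-2.6, 0.0, 13.6]
gripper_width: 0.0696
gripper_force: 40.0
```

Call:
step_arm(
  plan=[
    [0, 0.003, 0, 0, 55],
    [0, 0.003, 0, 0, 55],
    [0, 0.003, 0, 0, 55],
    [0, 0.003, 0, 0, 87],
    [0, 0.003, 0, 0, 87],
    [0, 0.003, 0, 0, 87],
    [0, 0.003, 0, 0, 87],
    [0, 0.003, -0.12, 0, 87],
    [0, 0.003, -0.24, 0, 87],
    [0, 0.003, -0.36, 0, 87],
    [0, 0.003, -0.45, 0, 87],
    [0, 0.003, -0.45, 0, 87],
  ],
)

```text
time_s: 30.12
tcp_pos: [0.6552, 0.2214, 0.2721]
eef_rot: [-179.6, 0.2, -90.1]
contact_force: [0.1, 0.2, 1.5]
gripper_width: 0.0871
gripper_force: 0.0
```

```bash
python3 w.py w12 .182 .144; python3 find.py 5
```

```text
t 30.1167 [0.6552 0.2214 0.2721] [-179.5795    0.164   -90.0867]
w12 g [325.3 246.9] [75.7 79.6] [0.6548 0.2209] [0.6549 0.2337]
w12 g [325.  218.9] [50.9 71.4] [0.655  0.2005] [0.6551 0.2102]
w12 r [333.   59.6] [79.  87.2] [0.6502 0.1009] [0.6496 0.0952]
r [437.4 287.3] [24. 24.] [376.8 335.7] [28. 33.] tri [ 0.423  -0.286   0.0697] er 0.0000 z72 [ 0.4229 -0.2856]
r [296.1 202. ] [30. 35.] [308.  174.5] [17. 26.] tri [0.6338 0.089  0.1565] er 0.0069 z72 [0.6492 0.097 ]
```

Call:
step_arm(
  plan=[
    [0.08, 0.09, 0, 0, 87],
    [0.19, 0.19, 0, 0, 87],
    [0.3, 0.29, 0, 0, 87],
    [0.41, 0.39, 0, 0, 87],
    [0.52, 0.49, 0, 0, 87],
    [0.63, 0.6, 0, 0, 87],
    [0.74, 0.7, 0, 0, 87],
    [0.85, 0.8, 0, 0, 87],
    [1, 0.92, 0, 0, 87],
    [1, 0.92, 0, 0, 87],
  ],
)

```text
time_s: 31.1
tcp_pos: [0.418, -0.0319, 0.2652]
eef_rot: [179.9, -0.0, -90.2]
contact_force: [-0.6, -0.7, -0.5]
gripper_width: 0.0873
gripper_force: 0.0
```

Call:
step_arm(
  plan=[
    [0.15, 0, 0, 0, 87],
    [0.3, 0, 0, 0, 87],
    [0.45, 0, 0, 0, 87],
    [0.6, 0, 0, 0, 87],
    [0.75, 0, 0, 0, 87],
    [0.9, 0, 0, 0, 87],
    [1, 0, 0, 0, 87],
    [1, 0, 0, 0, 87],
    [1, 0, 0, 0, 87],
  ],
)

```text
time_s: 31.85
tcp_pos: [0.421, -0.2796, 0.2644]
eef_rot: [179.8, 0.1, -90.3]
contact_force: [-1.1, 0.7, -0.5]
gripper_width: 0.0869
gripper_force: 0.0
```

```bash
python3 w.py w13 .072 ; python3 find.py 6; python3 - <<'E'
from w import *
im=cv2.imread("pics/side6.png")[:,:,::-1].copy()
for tag in("w9","w12"):
 a,ca=load(tag)
 for col in "gr":
  for f in holes(a,col):
    for e,b in blobs(im,col,30):
      x,er=tri(ca,f[0],cam("side"),e[0])
      if er<.006: print(tag,col,np.round(e[0],1),np.round(e[1],1),x,er)
cv2.imwrite("pics/c6.png",cv2.resize(im[100:220,240:340],(500,600),interpolation=cv2.INTER_CUBIC)[:,:,::-1])
E
```

```text
t 31.85 [ 0.421  -0.2796  0.2644] [179.7982   0.0629 -90.2984]
w13 r [320.1 206.5] [57.  57.8] [ 0.4238 -0.2872]
g [249.3 197.6] [31. 43.] [272.9 141.2] [15. 25.] tri [0.6329 0.2043 0.2032] er 0.0048 z72 [0.6598 0.2251]
r [433.9 289.3] [15. 22.] [371.1 334.1] [20. 23.] tri [ 0.4171 -0.2759  0.0728] er 0.0005 z72 [ 0.4173 -0.2762]
r [296.3 202.1] [29. 35.] [308.3 206.1] [20. 31.] tri [0.6567 0.1014 0.0256] er 0.0057 z72 [0.649  0.0964]
r [296.3 202.1] [29. 35.] [307.9 174.4] [17. 26.] tri [0.6333 0.0885 0.1575] er 0.0065 z72 [0.649  0.0964]
w9 r [307.9 174.4] [17. 26.] [0.6491 0.0969 0.1433] 0.002242355719581213
w12 g [272.9 141.2] [15.3 25.4] [0.654  0.2216 0.1836] 0.0026509540158553297
w12 r [307.9 174.4] [17. 26.] [0.6487 0.0962 0.1445] 0.0025618593997940313
```

View pics/c6.png

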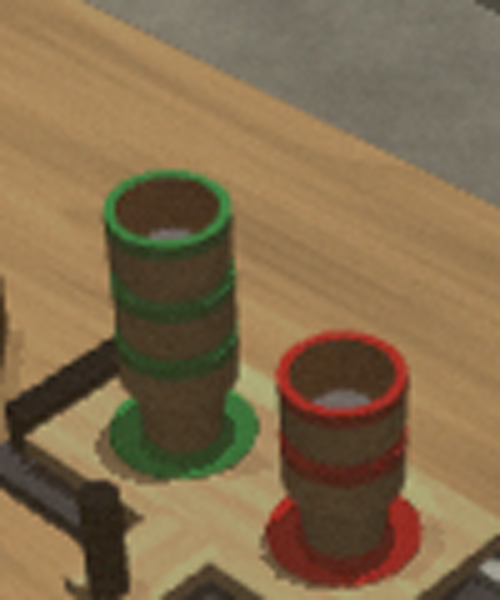

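Side crop: the green stack has two pots and the red stack has one, all upright with small gaps of about 8 mm. One red pot is left, at (0.424, -0.287).

Call:
step_arm(
  plan=[
    [0.03, -0.008, 0.15, 0, 87],
    [0.03, -0.008, 0.3, 0, 87],
    [0.03, -0.008, 0.45, 0, 87],
    [0.03, -0.008, 0.6, 0, 87],
    [0.03, -0.008, 0.72, 0, 87],
    [0.03, -0.008, 0.82, 0, 87],
    [0.03, -0.008, 0.886, 0, 87],
    [0.03, -0.008, 0.886, 0, 87],
    [0.03, -0.008, 0.886, 0, 87],
    [0.03, -0.008, 0.886, 0, 87],
  ],
)

```text
time_s: 32.83
tcp_pos: [0.4252, -0.2859, 0.0461]
eef_rot: [-179.9, -0.0, -90.0]
contact_force: [0.2, 0.0, 0.0]
gripper_width: 0.0872
gripper_force: 0.0
```

Call:
step_arm(
  plan=[
    [0, 0, 0, 0, 55],
    [0, 0, 0, 0, 55],
    [0, 0, 0, 0, 55],
    [0, 0, 0, 0, 55],
    [0, 0, 0, 0, 55],
    [0, 0, 0, 0, 55],
  ],
)

```text
time_s: 33.33
tcp_pos: [0.4243, -0.2863, 0.0456]
eef_rot: [-180.0, -0.0, -90.1]
contact_force: [-1.4, 2.3, 6.5]
gripper_width: 0.0657
gripper_force: 39.8
```

Call:
step_arm(
  plan=[
    [0, 0, -0.12, 0, 55],
    [0, 0, -0.25, 0, 55],
    [0, 0, -0.4, 0, 55],
    [0, 0, -0.55, 0, 55],
    [0, 0, -0.76, 0, 55],
    [0, 0, -0.76, 0, 55],
  ],
)

```text
time_s: 33.83
tcp_pos: [0.4263, -0.2876, 0.2417]
eef_rot: [-179.5, -0.2, -90.1]
contact_force: [1.1, -0.2, -0.3]
gripper_width: 0.0657
gripper_force: 39.8
```

Call:
step_arm(
  plan=[
    [-0.1, 0, 0, 0, 55],
    [-0.22, 0, 0, 0, 55],
    [-0.34, 0, 0, 0, 55],
    [-0.46, 0, 0, 0, 55],
    [-0.58, 0, 0, 0, 55],
    [-0.7, 0, 0, 0, 55],
    [-0.82, 0, 0, 0, 55],
    [-0.92, 0, 0, 0, 55],
    [-1, 0, 0, 0, 55],
    [-1, 0, 0, 0, 55],
  ],
)

```text
time_s: 34.67
tcp_pos: [0.4245, -0.0337, 0.2348]
eef_rot: [-180.0, 0.1, -90.0]
contact_force: [0.1, -0.5, -1.4]
gripper_width: 0.066
gripper_force: 39.8
```

Call:
step_arm(
  plan=[
    [-0.12, -0.05, 0, 0, 55],
    [-0.22, -0.13, 0, 0, 55],
    [-0.3, -0.23, 0, 0, 55],
    [-0.38, -0.33, 0, 0, 55],
    [-0.45, -0.44, 0, 0, 55],
    [-0.5, -0.55, 0, 0, 55],
    [-0.528, -0.66, 0, 0, 55],
    [-0.528, -0.77, 0, 0, 55],
    [-0.528, -0.86, 0, 0, 55],
    [-0.528, -0.897, 0, 0, 55],
    [-0.528, -0.897, 0, 0, 55],
    [-0.528, -0.897, 0, 0, 55],
  ],
)

```text
time_s: 35.67
tcp_pos: [0.6487, 0.0947, 0.2337]
eef_rot: [179.9, -0.0, -90.2]
contact_force: [-0.0, -0.9, -1.0]
gripper_width: 0.0659
gripper_force: 39.8
```

```bash
python3 held.py w14 r
```

```text
tcp [0.6487 0.0947 0.2337] held x 0.6492 y 0.0922 width 0.0538 (np.float64(274.5), np.float64(392.5), np.float64(256.5), np.float64(389.5))
```

Call:
step_arm(
  plan=[
    [-0.01, 0, 0, 0, 55],
    [-0.01, 0, 0.08, 0, 55],
    [-0.01, 0, 0.14, 0, 55],
    [-0.01, 0, 0.19, 0, 55],
    [-0.01, 0, 0.23, 0, 55],
    [-0.01, 0, 0.255, 0, 55],
    [-0.01, 0, 0.264, 0, 55],
    [-0.01, 0, 0.264, 0, 55],
    [-0.01, 0, 0.264, 0, 55],
    [-0.01, 0, 0.264, 0, 55],
  ],
)

```text
time_s: 36.55
tcp_pos: [0.6496, 0.098, 0.1697]
eef_rot: [-179.9, 0.0, -90.1]
contact_force: [0.6, -0.3, -1.8]
gripper_width: 0.0657
gripper_force: 39.8
```

Call:
step_arm(
  plan=[
    [0, 0, 0.006, 0, 55],
    [0, 0, 0.012, 0, 55],
    [0, 0, 0.018, 0, 55],
    [0, 0, 0.022, 0, 55],
    [0, 0, 0.022, 0, 55],
    [0, 0, 0.022, 0, 55],
  ],
)

```text
time_s: 37.05
tcp_pos: [0.6495, 0.0979, 0.1639]
eef_rot: [-179.9, 0.0, -90.1]
contact_force: [0.5, -0.5, 3.4]
gripper_width: 0.0653
gripper_force: 39.8
```

Call:
step_arm(
  plan=[
    [0, 0, 0.006, 0, 55],
    [0, 0, 0.012, 0, 55],
    [0, 0, 0.018, 0, 55],
    [0, 0, 0.02, 0, 55],
    [0, 0, 0.02, 0, 55],
    [0, 0, 0.02, 0, 55],
  ],
)

```text
time_s: 37.55
tcp_pos: [0.6495, 0.0979, 0.1594]
eef_rot: [-179.9, 0.0, -90.1]
contact_force: [-1.6, 0.9, 7.1]
gripper_width: 0.0659
gripper_force: 39.8
```

Call:
step_arm(
  plan=[
    [0, 0, 0.006, 0, 55],
    [0, 0, 0.012, 0, 55],
    [0, 0, 0.014, 0, 55],
    [0, 0, 0.014, 0, 55],
    [0, 0, 0.014, 0, 55],
  ],
)

```text
time_s: 37.97
tcp_pos: [0.6495, 0.0978, 0.1565]
eef_rot: [-179.9, 0.0, -90.1]
contact_force: [-3.2, 0.3, 11.2]
gripper_width: 0.0654
gripper_force: 39.9
```

Call:
step_arm(
  plan=[
    [0, 0.003, 0.003, 0, 55],
    [0, 0.003, 0.003, 0, 55],
    [0, 0.003, 0.003, 0, 55],
    [0, 0.003, 0.003, 0, 87],
    [0, 0.003, 0.003, 0, 87],
    [0, 0.003, 0.003, 0, 87],
    [0, 0.003, 0.003, 0, 87],
    [0, 0.003, -0.12, 0, 87],
    [0, 0.003, -0.24, 0, 87],
    [0, 0.003, -0.36, 0, 87],
    [0, 0.003, -0.45, 0, 87],
    [0, 0.003, -0.45, 0, 87],
  ],
)

```text
time_s: 38.97
tcp_pos: [0.6506, 0.0982, 0.273]
eef_rot: [-179.6, 0.1, -90.1]
contact_force: [1.1, 0.5, 0.2]
gripper_width: 0.0871
gripper_force: 0.0
```

```bash
python3 w.py w15 .182 .106
```

```text
t 38.9667 [0.6506 0.0982 0.273 ] [-179.5567    0.0971  -90.0864]
w15 r [326.7 244.5] [75.1 78.6] [0.6492 0.096 ] [0.6491 0.1209]
```

Call:
step_arm(
  plan=[
    [-0.1, 0.2, 0, 0.3, 87],
    [-0.15, 0.4, 0, 0.5, 87],
    [-0.2, 0.55, 0, 0.7, 87],
    [-0.25, 0.65, 0, 1, 87],
    [-0.25, 0.65, 0, 1, 87],
    [-0.25, 0.65, 0, 1, 87],
    [-0.25, 0.65, 0, 1, 87],
    [-0.25, 0.65, 0, 1, 87],
    [-0.25, 0.65, 0, 1, 87],
    [-0.25, 0.65, 0, 1, 87],
    [-0.25, 0.65, 0, 1, 87],
  ],
)

```text
time_s: 39.93
tcp_pos: [0.4856, 0.1605, 0.2664]
eef_rot: [-180.0, -0.1, -150.0]
contact_force: [-0.3, -0.8, 0.4]
gripper_width: 0.0869
gripper_force: 0.0
```

```bash
python3 find.py 7; python3 w.py w16 .084; python3 - <<'E'
from w import *
im=cv2.imread("pics/side7.png")[:,:,::-1].copy()
for tag in("w15","w12"):
 a,ca=load(tag)
 for col in "gr":
  for f in holes(a,col):
    for e,b in blobs(im,col,30):
      x,er=tri(ca,f[0],cam("side"),e[0])
      if er<.006: print(tag,col,np.round(e[0],1),np.round(e[1],1),x,er)
w=cv2.imread("pics/w16.png"); o=np.zeros((480,800,3),np.uint8); o[:,:400]=cv2.resize(im[100:220,240:340],(400,480))[:,:,::-1]; o[:300,400:]=cv2.resize(w,(400,300)); cv2.imwrite("pics/c7.png",o)
E
```

```text
g [249.8 196.6] [29. 42.] [273.5 141.4] [15. 24.] tri [0.6353 0.2037 0.2018] er 0.0036 z72 [0.6626 0.2239]
r [295.8 200.2] [30. 39.] [307.7 162.4] [17. 27.] tri [0.63   0.0867 0.198 ] er 0.0077 z72 [0.6542 0.0979]
t 40.0333 [0.4858 0.1605 0.2667] [-179.9965   -0.06   -149.9986]
w15 r [307.7 162.4] [17.1 26.5] [0.6484 0.097  0.182 ] 0.0016983205166884283
w12 g [273.5 141.4] [14.8 23.6] [0.6542 0.2208 0.1836] 0.0005977413246401918
w12 r [314.5 207.7] [14.5 20.3] [0.6487 0.0783 0.0386] 0.003929442298539894
w12 r [307.7 162.4] [17.1 26.5] [0.6501 0.1003 0.1795] 0.0010847926807625809
```

View pics/c7.png

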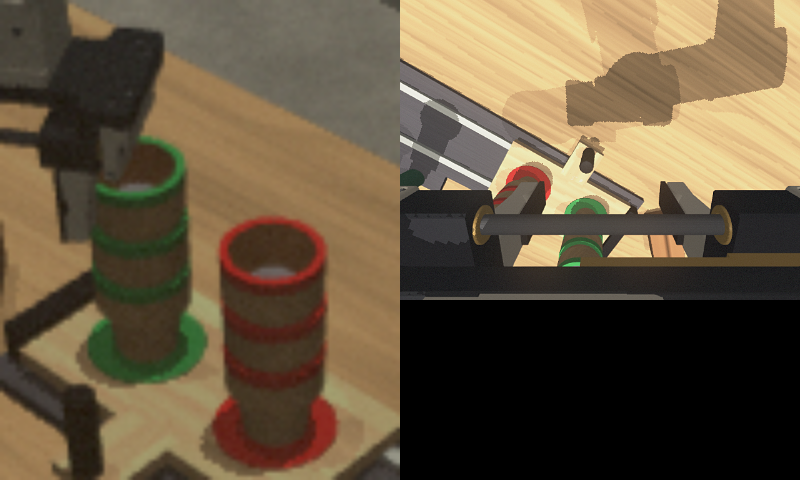

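Crop: both stacks now hold two pots, upright, with rims at about 0.182 to 0.184 m, so each gap is about 8 mm. The knob stands clear.

Call:
step_arm(
  plan=[
    [-0.176, -0.099, 0, 0.532, 87],
    [-0.176, -0.099, 0.1, 0.532, 87],
    [-0.176, -0.099, 0.2, 0.532, 87],
    [-0.176, -0.099, 0.3, 0.532, 87],
    [-0.176, -0.099, 0.4, 0.532, 87],
    [-0.176, -0.099, 0.5, 0.532, 87],
    [-0.176, -0.099, 0.5, 0.532, 87],
    [-0.176, -0.099, 0.5, 0.532, 87],
  ],
)

```text
time_s: 40.75
tcp_pos: [0.536, 0.1606, 0.1415]
eef_rot: [-179.9, -0.1, 178.0]
contact_force: [0.4, 0.8, 1.1]
gripper_width: 0.0867
gripper_force: 0.0
```

```bash
python3 - <<'E'
from w import *
s=r.get_state(); im=eyes.capture("wrist"); cv2.imwrite("pics/w17.png",im[:,:,::-1]); print(s["tcp_pos"],s["eef_rot"],s["joints"])
c=cam("wrist",s); print(proj(c,(.5361,.161,.084)),proj(c,(.5361,.161,.1)))
# dark blob near the projection
g=cv2.cvtColor(im,cv2.COLOR_RGB2HSV)[...,2]; p=proj(c,(.5361,.161,.09)).astype(int); x0,y0=p-60
m=(g[max(y0,0):y0+120,x0:x0+120]<50).astype(np.uint8)
for k in cv2.findContours(m,cv2.RETR_EXTERNAL,cv2.CHAIN_APPROX_SIMPLE)[0]:
    if cv2.contourArea(k)>100: b=cv2.boundingRect(k); print(b[0]+x0,b[1]+max(y0,0),b[2:])
E
```

```text
[0.536  0.1606 0.1415] [-179.8782   -0.1321  178.0384] [  36.7363   13.9499  -20.6299    0.0151  -55.5994 -128.7063]
[323.813  264.6379] [323.8239 274.4637]
```

Call:
step_arm(
  plan=[
    [0, 0, 0.1, 0, 87],
    [0, 0, 0.2, 0, 87],
    [0, 0, 0.3, 0, 87],
    [0, 0, 0.354, 0, 87],
    [0, 0, 0.354, 0, 87],
    [0, 0, 0.354, 0, 87],
    [0, 0, 0.354, 0, 10],
    [0, 0, 0.354, 0, 10],
    [0, 0, 0.354, 0, 10],
    [0, 0, 0.354, 0, 10],
    [0, 0, 0.354, 0, 10],
    [0, 0, 0.354, 0, 10],
  ],
  newtons=25,
)

```text
time_s: 41.8
tcp_pos: [0.5366, 0.1613, 0.0542]
eef_rot: [180.0, 0.0, 178.0]
contact_force: [-0.3, -0.7, -0.0]
gripper_width: 0.0524
gripper_force: 0.0
```

Call:
step_arm(
  plan=[
    [0, 0, 0, 0, 10],
    [0, 0, 0, 0, 10],
    [0, 0, 0, 0, 10],
    [0, 0, 0, 0, 10],
    [0, 0, 0, 0, 10],
  ],
)

```text
time_s: 42.22
tcp_pos: [0.5365, 0.1613, 0.0538]
eef_rot: [180.0, -0.0, 178.0]
contact_force: [0.2, 0.3, 0.0]
gripper_width: 0.0214
gripper_force: 25.0
```

Call:
step_arm(
  plan=[
    [0, -0.01, 0, 0, 10],
    [0, -0.03, 0, 0, 10],
    [0, -0.06, 0, 0, 10],
    [0, -0.09, 0, 0, 10],
    [0, -0.12, 0, 0, 10],
    [0, -0.15, 0, 0, 10],
    [0, -0.18, 0, 0, 10],
    [0, -0.21, 0, 0, 10],
    [0, -0.24, 0, 0, 10],
    [0, -0.27, 0, 0, 10],
    [0, -0.3, 0, 0, 10],
    [0, -0.33, 0, 0, 10],
  ],
)

```text
time_s: 43.22
tcp_pos: [0.5336, 0.078, 0.0538]
eef_rot: [180.0, 0.0, 178.0]
contact_force: [1.3, 3.7, -3.9]
gripper_width: 0.0216
gripper_force: 25.0
```

Call:
step_arm(
  plan=[
    [0, -0.03, 0, 0, 10],
    [0, -0.06, 0, 0, 10],
    [0, -0.09, 0, 0, 10],
    [0, -0.12, 0, 0, 10],
    [0, -0.15, 0, 0, 10],
    [0, -0.18, 0, 0, 10],
    [0, -0.21, 0, 0, 10],
    [0, -0.24, 0, 0, 10],
    [0, -0.27, 0, 0, 10],
    [0, -0.3, 0, 0, 10],
    [0, -0.33, 0, 0, 10],
    [0, -0.36, 0, 0, 10],
  ],
)

```text
time_s: 44.22
tcp_pos: [0.5305, -0.0119, 0.0538]
eef_rot: [180.0, 0.0, 178.0]
contact_force: [5.0, 4.3, -8.1]
gripper_width: 0.0218
gripper_force: 25.0
```

Call:
step_arm(
  plan=[
    [0, -0.03, 0, 0, 10],
    [0, -0.06, 0, 0, 10],
    [0, -0.09, 0, 0, 10],
    [0, -0.12, 0, 0, 10],
    [0, -0.15, 0, 0, 10],
    [0, -0.18, 0, 0, 10],
    [0, -0.21, 0, 0, 10],
    [0, -0.24, 0, 0, 10],
    [0, -0.27, 0, 0, 10],
    [0, -0.3, 0, 0, 10],
    [0, -0.32, 0, 0, 10],
    [0, -0.32, 0, 0, 10],
  ],
)

```text
time_s: 45.22
tcp_pos: [0.5277, -0.0927, 0.0538]
eef_rot: [-180.0, 0.0, 177.9]
contact_force: [5.6, -3.7, -8.0]
gripper_width: 0.0215
gripper_force: 25.0
```

Call:
step_arm(
  plan=[
    [0, -0.005, 0, 0, 10],
    [0, -0.01, 0, 0, 10],
    [0, -0.014, 0, 0, 10],
    [0, -0.018, 0, 0, 10],
    [0, -0.022, 0, 0, 10],
    [0, -0.026, 0, 0, 10],
    [0, -0.03, 0, 0, 10],
    [0, -0.03, 0, 0, 10],
  ],
)

```text
time_s: 45.88
tcp_pos: [0.5275, -0.0983, 0.0538]
eef_rot: [179.9, 0.0, 178.0]
contact_force: [5.1, 8.5, -5.6]
gripper_width: 0.0221
gripper_force: 25.0
```

Call:
step_arm(
  plan=[
    [0, -0.004, 0, 0, 10],
    [0, -0.008, 0, 0, 10],
    [0, -0.01, 0, 0, 10],
    [0, -0.01, 0, 0, 10],
  ],
)

```text
time_s: 46.22
tcp_pos: [0.5276, -0.0984, 0.0538]
eef_rot: [179.8, 0.1, 178.0]
contact_force: [0.8, 25.0, -3.7]
gripper_width: 0.0216
gripper_force: 25.0
```

Call:
step_arm(
  plan=[
    [0, 0.003, 0, 0, 10],
    [0, 0.003, 0, 0, 60],
    [0, 0.003, 0, 0, 87],
    [0, 0.003, 0, 0, 87],
    [0, 0.003, 0, 0, 87],
    [0, 0.003, 0, 0, 87],
    [0, 0.003, -0.1, 0, 87],
    [0, 0.003, -0.2, 0, 87],
    [0, 0.003, -0.3, 0, 87],
    [0, 0.003, -0.4, 0, 87],
    [0.3, 0.003, -0.5, 0, 87],
    [0.3, 0.003, -0.5, 0, 87],
  ],
)

```text
time_s: 47.22
tcp_pos: [0.4519, -0.0981, 0.1795]
eef_rot: [-180.0, 0.0, 177.9]
contact_force: [-1.1, 1.3, -0.0]
gripper_width: 0.0859
gripper_force: 0.0
```

Call:
step_arm(
  plan=[
    [0, 0.15, -0.1, 0, 87],
    [0, 0.3, -0.2, 0, 87],
    [0, 0.45, -0.2, 0, 87],
    [0, 0.6, -0.2, 0, 87],
    [0, 0.75, -0.2, 0, 87],
    [0, 0.9, -0.2, 0, 87],
    [0, 1, -0.2, 0, 87],
    [0, 1, -0.2, 0, 87],
    [0, 1, -0.2, 0, 87],
  ],
)

```text
time_s: 47.97
tcp_pos: [0.4608, 0.1528, 0.2286]
eef_rot: [-180.0, -0.0, 178.1]
contact_force: [0.5, 0.2, -0.2]
gripper_width: 0.087
gripper_force: 0.0
```

```bash
python3 find.py 8; python3 - <<'E'
from w import *
s=cv2.imread("pics/side8.png"); t=cv2.imread("pics/top8.png")
o=np.zeros((580,800,3),np.uint8); o[:300,:800]=cv2.resize(t[150:300,130:530],(800,300)); o[300:580,:400]=cv2.resize(s[90:300,180:480],(400,280)); cv2.imwrite("pics/c8.png",o)
f=lambda u,v:onz(cam("top"),(u,v),.03)
E
```

View pics/c8.png

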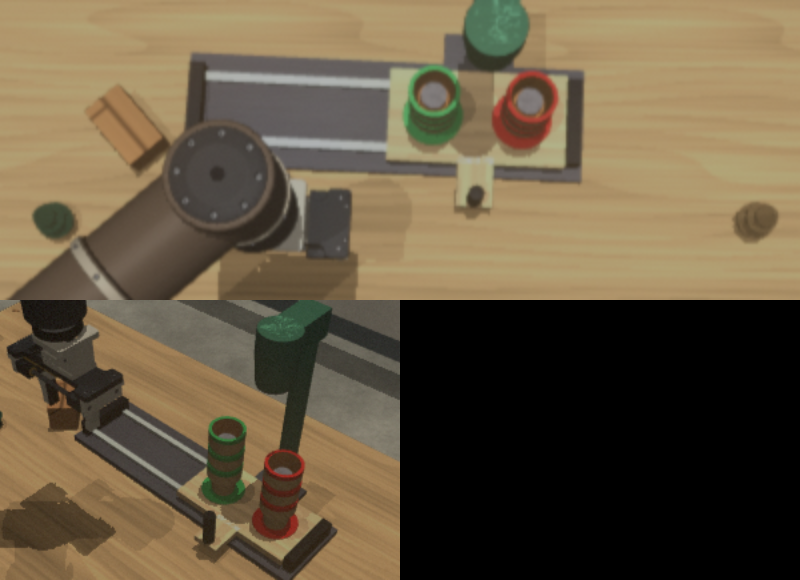

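The carriage is against the spout-end stop, both stacks are upright and nested, the arm is clear, and the trees and blank are in place.

```bash
python3 -c "
from plant import workorder; print(workorder.close_job())"
```

```text
the job is handed in; nothing more can be done
None
```

I nested all four loose pots by tag at the loading stop, two on green and two on red. The gaps measured about 8 mm there and were not re-measured after I slid the carriage home to its stop under the spout; the stacks still look upright and nested, and the job is handed in.

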